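Put the frame hardware back in its trays

TASK

Clear the mixed handful of frame hardware off the mat into the three trays, each piece to the tray that already holds its kind: the two corner brackets and the levelling foot standing upright on the floor of their trays, and the two horseshoe packers on the pile in the packer tray, the large one first and the small one centred on it, square with the pile. After letting go of each packer press it down with a firm push so that you feel it lies flat, the large one before the small one is added, and leave the mouse and the pliers where they are.

Things in the scene. Friction and masses are not known exactly. Their poses are not given: they have to be found in the camera images.
- large_packer: large horseshoe packer: bright bare steel plate lying flat, 72 mm (own x) by 56 mm (own y), 10 mm thick, 0.25 kg; a bolt slot 18 mm wide runs in from the middle of its -x edge to 6 mm past the centre, so the plate is solid from x = +6 to +36 mm (press it there, about x = +21 mm). Origin: centre of the underside (it lies in the slot); z up. Grip it across the 56 mm.
- small_packer: small horseshoe packer: bright bare steel plate lying flat, 54 mm (own x) by 42 mm (own y), 8 mm thick, 0.11 kg; slot 14 mm wide from the -x edge to x = +4 mm, solid from x = +4 to +27 mm (press about x = +15 mm). Origin: centre of the underside; z up. Grip it across the 42 mm.
- bracket_a: one of two identical cast aluminium corner brackets, 40 x 40 x 40 mm, 0.05 kg: one leg flat on the mat, the other upright at its +x side, both 5 mm thick, joined by two triangular side webs at y = +18 and -18 mm that slope from full height beside the upright leg down to 10 mm at the -x edge. Origin: centre of the underside of the flat leg; z up. Grip it from above across the 40 mm width (own y), about 8 mm from the centre towards +x, where the webs are high.
- bracket_b: the other corner bracket, the same as bracket_a in every way.
- foot: levelling foot standing on its base: black round base 44 mm across and 20 mm high (its rim 8 mm, then a cone), a hex nut from 20 to 29 mm height and an upright threaded stud 12 mm thick up to 69 mm height; 0.13 kg. Origin: centre of the underside; z up along the stud. Grip it by the stud.
- packer_tray: fixed shallow beige sheet-steel tray, 130 mm (own x) by 160 mm (own y), floor 3 mm thick, lip 14 mm high over all and 3 mm thick, with a pile of two large horseshoe packers fixed at its centre (long side along the tray's x, slots to -x, pile top 23 mm above the tray's underside). Origin: centre of the tray's underside; x points away from the robot to within 9 degrees, z up.
- bracket_tray: bracket tray: the same kind of fixed tray (130 x 160 mm, floor 3 mm, lip 14 mm), holding two fixed corner brackets in its back row, centred at own (x, y) = (+36, +46) and (+36, -40) mm; the front row, round x = -30 mm, is free for two more (for example at y = +42 and -42 mm). Origin: centre of the tray's underside; x away from the robot, z up.
- foot_tray: foot tray: the same kind of fixed tray (130 x 160 mm, floor 3 mm, lip 14 mm), holding three fixed levelling feet, at own (x, y) = (+34, +42), (+35, -42) and (-31, -44) mm; the free place is at about (-31, +38) mm. Origin: centre of the tray's underside; x away from the robot, z up.
- mouse: off-white computer mouse, 104 x 60 x 36 mm, on the mat to the left of the work. Origin: centre of the underside. Leave it alone.
- pliers: pliers with dark red handles, 165 mm long, 12 mm high, lying on the mat to the right of the work. Origin: near the pivot, on the mat. Leave them alone.

How it is judged:
On the way, in this order (a step that is already met when the one before it is completed fails the run):
1. the large packer lies flat and square on the pile and has been let go (x of large_packer in the frame of packer_tray between -0.01 and 0.01 m and y of large_packer in the frame of packer_tray between -0.01 and 0.01 m and z of large_packer in the frame of packer_tray between 0.02 and 0.026 m and angle between large_packer's own z axis and vertical below 0.06 rad and angle between the x axis of large_packer and the x axis of packer_tray, either way round below 0.2 rad and contact force between the fingers and large_packer below 0.1 N and linear speed of large_packer below 0.02 m/s), for 0.1 s.
2. the large packer is pressed down on the pile (more than 6 N on the pile, its weight included) (x of large_packer in the frame of packer_tray between -0.01 and 0.01 m and y of large_packer in the frame of packer_tray between -0.01 and 0.01 m and z of large_packer in the frame of packer_tray between 0.02 and 0.026 m and angle between large_packer's own z axis and vertical below 0.06 rad and angle between the x axis of large_packer and the x axis of packer_tray, either way round below 0.2 rad and contact force between large_packer and packer_tray above 6 N and contact force between the fingers and large_packer above 1 N), for 0.05 s.
3. the small packer lies flat and square on the large one and has been let go (x of large_packer in the frame of packer_tray between -0.01 and 0.01 m and y of large_packer in the frame of packer_tray between -0.01 and 0.01 m and z of large_packer in the frame of packer_tray between 0.02 and 0.026 m and angle between each of large_packer, small_packer's own z axis and vertical below 0.06 rad and angle between the x axis of large_packer and the x axis of packer_tray, either way round below 0.2 rad and x of small_packer in the frame of large_packer between -0.01 and 0.01 m and y of small_packer in the frame of large_packer between -0.01 and 0.01 m and z of small_packer in the frame of large_packer between 0.007 and 0.013 m and angle between the x axis of small_packer and the x axis of large_packer, either way round below 0.2 rad and contact force between the fingers and small_packer below 0.1 N and linear speed of small_packer below 0.02 m/s), for 0.1 s.
4. the small packer is pressed down on the large one (more than 4.5 N, its weight included) (x of large_packer in the frame of packer_tray between -0.01 and 0.01 m and y of large_packer in the frame of packer_tray between -0.01 and 0.01 m and z of large_packer in the frame of packer_tray between 0.02 and 0.026 m and angle between each of large_packer, small_packer's own z axis and vertical below 0.06 rad and angle between the x axis of large_packer and the x axis of packer_tray, either way round below 0.2 rad and x of small_packer in the frame of large_packer between -0.01 and 0.01 m and y of small_packer in the frame of large_packer between -0.01 and 0.01 m and z of small_packer in the frame of large_packer between 0.007 and 0.013 m and angle between the x axis of small_packer and the x axis of large_packer, either way round below 0.2 rad and contact force between small_packer and large_packer above 4.5 N and contact force between the fingers and small_packer above 1 N), for 0.05 s.
At the end, for the whole second after the job is handed in: Large packer flat on the pile and small packer flat on it, each centred within 10 mm and square within 0.2 rad, either way round; both brackets on the floor of the bracket tray and the foot on the floor of the foot tray, upright within 0.08 rad; all let go and at rest (all of step 3 and x of bracket_a in the frame of bracket_tray between -0.06 and 0.06 m and y of bracket_a in the frame of bracket_tray between -0.075 and 0.075 m and z of bracket_a in the frame of bracket_tray between 0 and 0.006 m and angle between each of bracket_a, bracket_b, foot's own z axis and vertical below 0.08 rad and x of bracket_b in the frame of bracket_tray between -0.06 and 0.06 m and y of bracket_b in the frame of bracket_tray between -0.075 and 0.075 m and z of bracket_b in the frame of bracket_tray between 0 and 0.006 m and x of foot in the frame of foot_tray between -0.06 and 0.06 m and y of foot in the frame of foot_tray between -0.075 and 0.075 m and z of foot in the frame of foot_tray between 0 and 0.006 m and contact force between the fingers and large_packer below 0.1 N and contact force between the fingers and bracket_a below 0.1 N and contact force between the fingers and bracket_b below 0.1 N and contact force between the fingers and foot below 0.1 N and linear speed of each of large_packer, bracket_a, bracket_b, foot below 0.02 m/s); the robot touches nothing.
It fails at once if the mouse is pushed more than 20 mm (distance of mouse from where it was at the start of the episode above 0.02 m).
It fails at once if the pliers are pushed more than 20 mm (distance of pliers from where it was at the start of the episode above 0.02 m).
It also fails if it takes over 144 s, if anything falls off the work surface, if the arm or the gripper's body presses on something with over 40 N, if the wrist force passes 120 N, or if a joint passes its speed limit or range.

ROBOT

A 6-joint arm with a two-finger parallel gripper is mounted at the origin on the work surface. World frame = base frame: x ahead of the robot, y to its left, z up, the work surface at z = 0. Lengths are in m, angles in rad, forces in N, time in s.
With the tool pointing down it reaches from about 0.25 to 0.725 m from the base axis. Payload 4 kg.
Tool frame: the origin (TCP) lies on the front face of the gripper's body, between the roots of the fingers; the fingertips stand 73 mm ahead of it and the grasp point (between the pads) lies 54 mm ahead of it; z points along the fingers, y is the direction in which the jaws open and shut (so a half turn about z gives the same grasp; the last joint's range is limited). The gripper opens to 85 mm and grips with 20 to 120 N. Pads are 22 mm wide; open, the fingers measure 114 mm over their backs; the gripper's body (76 mm by 85 mm) begins 54 mm behind the grasp point. The pads swing forward as they close: fully open they stand 13 mm farther back than shut.
Start: joints at [1.126, 0.241, 0.005, 1.335, 0, 1.571], TCP at [0.215, 0.451, 0.304] pointing down, gripper open.
Joint ranges: [-2.72, 2.72], [-1.05, 1.87], [-1.09, 1.28], [-1.99, 2.15], [-1.42, 1.44], [-3.14, 3.14]. Speed limits (rad/s): [2.79, 2.79, 3.14, 3.14, 3.14, 3.14].

INTERFACE

Orientations are given as a unit quaternion [x, y, z, w].
In Python, from workcell import sensors, camera, order gives the robot as it stands. The module is installed in compiled form; this text tells all that it offers.
- The arm moves only by the shell command python3 -m inch 'ROWS'. ROWS is JSON, one flat list of numbers, 5 for each row, row after row: the opening, from -1 (shut) to 1 (fully open), then the shift along the tool's x, y, z in mm, then the turn about the tool's z in units of 6 degrees (1.0 is 6 degrees). A call has 1 to 8 rows; each row is the pose to reach, as a shift and turn from the pose commanded when the call began, along the tool's axes at that moment; what a row does not reach only later rows make up. A row lasts 1/10 s, in which the tool goes at most 50 mm and 8.59 degrees, less where a joint would pass 70% of its speed; a pose out of reach is approached as far as the arm can. A call with a gripper value outside its range is refused whole. The fingers move at their own pace and stop on an object; the grip force is fixed at half the most. Time passes only in rows, so rows that repeat a pose let the fingers close. It gives the time, the measured TCP pose, the force and the opening at its end, in the units of the state.
- sensors.get_obs(): the state, without advancing time (a new reading comes with each control period).
- camera(name): name is "scene" or "side" or "wrist"; returns a dict with "pixels" (420x560x3 uint8, red, green, blue), "intrinsics" (3x3 intrinsics, pixels), "extrinsics" (4x4, takes a point from camera to world coordinates). Camera axes: x right, y down, z forward; pixel columns grow to the right and rows downward; lengths in m; the calibration is good to about 2 mm. A picture is of the moment at which its call begins. There is no depth.
- order.job_done(): hands the job in, once; it reports no verdict.
The state is a dict: "clock": time; "joint_pos": joint angles; "joint_vel": joint speeds; "tau": joint torques, N m; "eef_pos": TCP position; "tool_rot": TCP orientation; "ft_force": force on the tool from outside, world axes, zero at the start; "ft_torque": the same for the moment, N m; "grip_width": finger opening in m.
Only numpy, scipy, OpenCV 4.12 (cv2) and the standard library are available. Lean on these libraries where they do the work, as an engineer would, in place of code of your own. Each camera call takes 0.05 s, during which the arm holds its last target.

## Working session

There is one attempt and no reset: what is moved stays moved. The work goes in short steps, Python scripts to look and compute and a shell command to move; the robot and the scene stay as the last step left them, time stands still between calls to the robot, and variables do not carry over. Pictures are saved under pics/ and viewed, and the job is handed in when it is done.

```bash
mkdir -p pics; ls; cat > h.py <<'E'
import numpy as np, cv2
from workcell import sensors, camera, order
def snap(n,f):
    d=camera(n); cv2.imwrite('pics/'+f,d['pixels'][:,:,::-1]); np.savez('pics/'+f+'.npz',**{k:np.array(v) for k,v in d.items()}); return d
def load(f):
    return dict(np.load('pics/'+f+'.npz'))
def ray(d,u,v,z):
    K=np.array(d['intrinsics']);T=np.array(d['extrinsics'])
    r=T[:3,:3]@np.linalg.inv(K)@np.array([u,v,1.]);o=T[:3,3]
    return o+r*(z-o[2])/r[2]
def proj(d,p):
    K=np.array(d['intrinsics']);T=np.array(d['extrinsics'])
    c=T[:3,:3].T@(np.array(p)-T[:3,3]);q=K@c;return q[:2]/q[2]
E
python3 - <<'E'
from h import *
print(sensors.get_obs())
for n in ['scene','side','wrist']:
    d=snap(n,n+'0.png'); print(n,np.round(d['intrinsics'],1).tolist(),np.round(d['extrinsics'],3).tolist())
E
```

```text
pics
{'clock': 0.0, 'joint_pos': array([1.12600343e+00, 2.41420888e-01, 3.69984705e-03, 1.33518000e+00,
       3.73295821e-05, 1.57080541e+00]), 'joint_vel': array([ 0.00114093,  0.00033174, -0.00015305,  0.00034986, -0.00069175,
       -0.00010374]), 'tau': array([-1.09881021e-03, -3.72318041e+01,  2.52408063e+01,  1.70151133e-02,
       -3.31080435e-05,  1.24179996e-05]), 'eef_pos': array([0.21491963, 0.4509171 , 0.30299953]), 'tool_rot': array([ 2.20572010e-01,  9.75370125e-01, -1.02232347e-03, -2.50316390e-04]), 'ft_force': array([-0.17531577,  0.12003703, -0.16009546]), 'ft_torque': array([ 0.00331983,  0.04271206, -0.03831053]), 'grip_width': 0.08554522305147054}
scene [[444.1, 0.0, 273.4], [0.0, 444.1, 208.5], [0.0, 0.0, 1.0]] [[-0.434, 0.729, -0.528, 1.129], [0.901, 0.349, -0.258, 0.282], [-0.004, -0.588, -0.809, 0.918], [0.0, 0.0, 0.0, 1.0]]
side [[417.2, 0.0, 279.2], [0.0, 417.2, 203.8], [0.0, 0.0, 1.0]] [[0.661, -0.384, 0.645, -0.136], [-0.75, -0.312, 0.583, -0.66], [-0.023, -0.869, -0.494, 0.591], [0.0, 0.0, 0.0, 1.0]]
wrist [[289.9, 0.0, 282.9], [0.0, 289.9, 208.6], [0.0, 0.0, 1.0]] [[0.429, 0.864, 0.264, 0.147], [0.903, -0.41, -0.127, 0.484], [-0.001, 0.293, -0.956, 0.373], [0.0, 0.0, 0.0, 1.0]]
```

View pics/scene0.png

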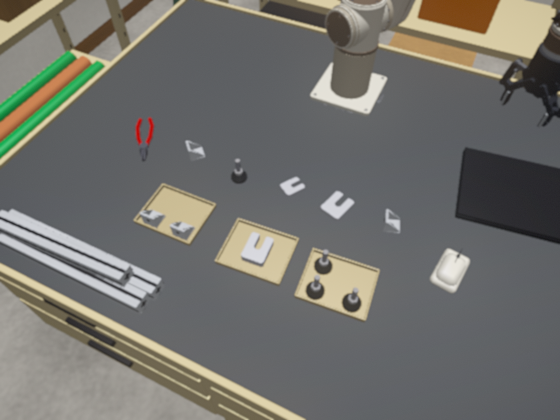

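View pics/side0.png

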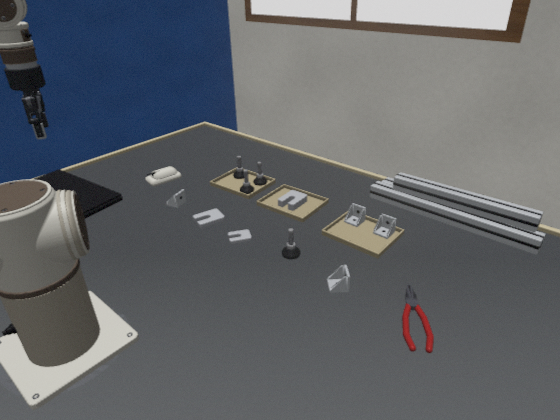

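View pics/wrist0.png

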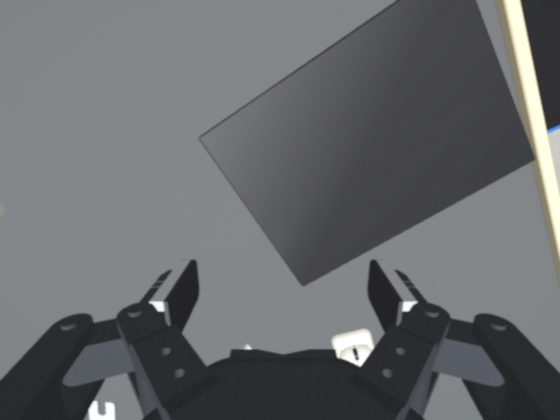

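The scene view shows, from left to right, pliers (145,138), bracket (195,150), foot (239,172), small packer (292,187), large packer (338,205), bracket (393,222) and mouse (450,270). The trays are bracket (175,213), packer (257,250) and foot (338,283). I'll enlarge it for detail.

```bash
python3 - <<'E'
from h import *
im=cv2.imread('pics/scene0.png')
cv2.imwrite('pics/sc_a.png',cv2.resize(im[130:250,170:420],None,fx=3.2,fy=3.2,interpolation=cv2.INTER_CUBIC))
cv2.imwrite('pics/sc_b.png',cv2.resize(im[180:330,125:390],None,fx=3,fy=3,interpolation=cv2.INTER_CUBIC))
im=cv2.imread('pics/side0.png')
cv2.imwrite('pics/sd_a.png',cv2.resize(im[145:305,155:415],None,fx=3,fy=3,interpolation=cv2.INTER_CUBIC))
E
```

```text
(no output)
```

View pics/sc_a.png

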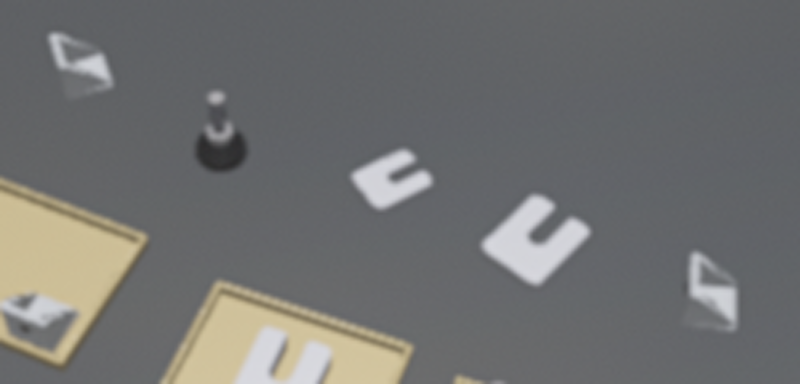

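View pics/sc_b.png

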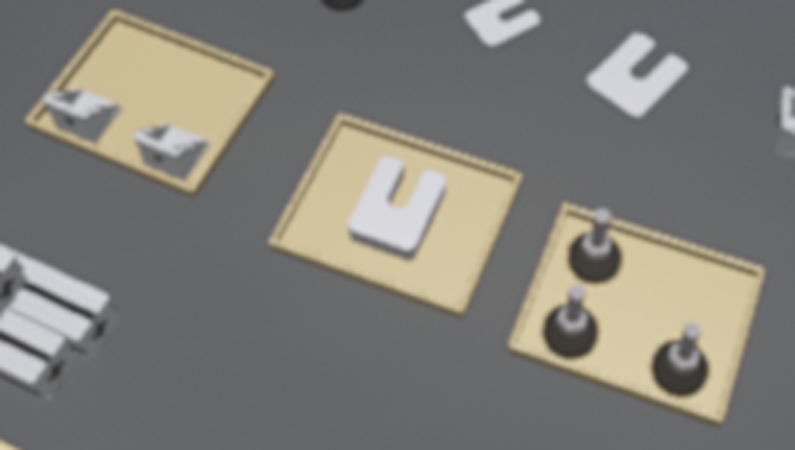

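View pics/sd_a.png

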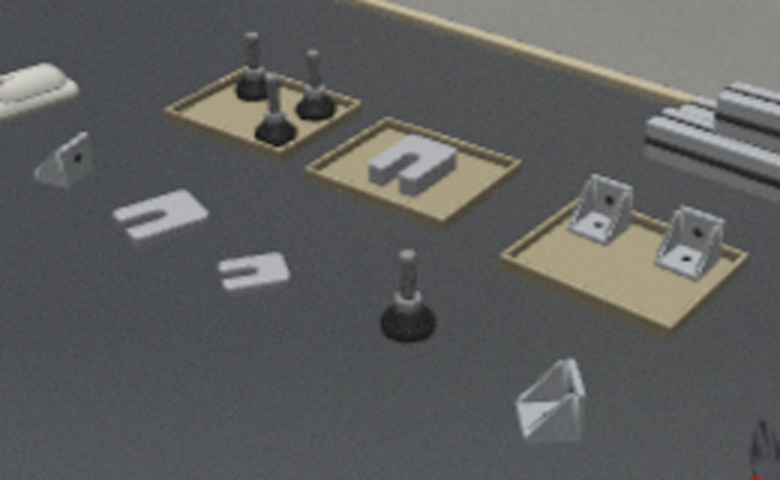

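These enlargements show the two packers clear on the mat with their slots open toward upper right in the scene view, the brackets with their uprights, and the trays with free places as described. Next, measure by masks in both fixed views.

```bash
cat > meas.py <<'E'
from h import *
def rect(d,mask,z,zc=None):
    cs,_=cv2.findContours(mask,cv2.RETR_EXTERNAL,cv2.CHAIN_APPROX_NONE)
    c=max(cs,key=cv2.contourArea)[:,0]
    w=np.array([ray(d,u,v,z)[:2] for u,v in c])
    r=cv2.minAreaRect((w*1000).astype(np.float32))
    b=cv2.boxPoints(r)
    return r,b,w
E
python3 - <<'E'
from meas import *
for n in ['scene','side']:
    d=load(n+'0.png'); im=d['pixels'].astype(int); R,G,B=im[...,0],im[...,1],im[...,2]
    steel=((R+G+B)/3>150)&(abs(R-B)<40)
    beige=(R-B>30)&(R>110)
    for nm,m in [('steel',steel),('beige',beige)]:
        k=m.astype(np.uint8)
        if nm=='beige': k=cv2.morphologyEx(k,cv2.MORPH_CLOSE,np.ones((5,5)))
        N,lab,st,ce=cv2.connectedComponentsWithStats(k)
        for i in range(1,N):
            if st[i,4]<60: continue
            u,v=ce[i]
            w=ray(d,u,v,.01)
            if not(.2<w[0]<.8 and abs(w[1])<.5):continue
            r,b,_=rect(d,(lab==i).astype(np.uint8),.010 if nm=='steel' else .014)
            print(n,nm,st[i,4],np.round(ce[i]),'c',np.round(r[0]),'sz',np.round(r[1],1),'ang',round(r[2],1),b.round().tolist())
E
```

```text
scene steel 100 [195. 149.] c [ 444. -300.] sz [74.3 28.8] ang 82.8 [[425.0, -335.0], [453.0, -338.0], [463.0, -265.0], [434.0, -261.0]]
scene steel 253 [291. 186.] c [447.   4.] sz [45.  55.6] ang 57.6 [[412.0, -0.0], [459.0, -30.0], [483.0, 8.0], [436.0, 38.0]]
scene steel 465 [336. 205.] c [454. 132.] sz [57.2 75.1] ang 73.5 [[410.0, 115.0], [482.0, 93.0], [498.0, 148.0], [426.0, 170.0]]
scene steel 145 [151. 214.] c [ 682. -277.] sz [27.8 71.4] ang 15.3 [[659.0, -246.0], [678.0, -315.0], [705.0, -308.0], [686.0, -239.0]]
scene steel 140 [392. 220.] c [438. 273.] sz [60.4 31.8] ang 17.3 [[404.0, 279.0], [414.0, 249.0], [472.0, 267.0], [462.0, 297.0]]
scene steel 149 [181. 226.] c [ 681. -188.] sz [26.7 63.7] ang 9.6 [[663.0, -158.0], [673.0, -221.0], [700.0, -217.0], [689.0, -154.0]]
scene steel 631 [257. 248.] c [656.   7.] sz [80.4 63.5] ang 4.4 [[613.0, 35.0], [618.0, -28.0], [698.0, -22.0], [693.0, 42.0]]
scene steel 1059 [450. 270.] c [516. 433.] sz [ 59.8 106.6] ang 80.8 [[459.0, 412.0], [564.0, 394.0], [573.0, 454.0], [468.0, 471.0]]
scene beige 314 [144. 131.] c [ 449. -46
[... 2053 characters left out ...]
, 162.0], [696.0, 294.0]]
side beige 109 [254. 182.] c [676. 169.] sz [142.8  43.4] ang 49.4 [[614.0, 129.0], [646.0, 101.0], [739.0, 209.0], [706.0, 237.0]]
side beige 729 [292. 203.] c [659.   8.] sz [131.8 160.7] ang 3.1 [[589.0, 85.0], [598.0, -76.0], [729.0, -68.0], [720.0, 92.0]]
side beige 1301 [361. 234.] c [ 651. -227.] sz [131.6 159.8] ang 0.8 [[584.0, -148.0], [586.0, -308.0], [718.0, -306.0], [716.0, -147.0]]
side beige 273 [407. 327.] c [ 428. -459.] sz [111.9  18.2] ang 31.0 [[376.0, -480.0], [385.0, -495.0], [481.0, -438.0], [472.0, -422.0]]
side beige 275 [426. 328.] c [ 446. -486.] sz [110.   18.2] ang 35.6 [[396.0, -510.0], [407.0, -525.0], [496.0, -461.0], [486.0, -446.0]]
```

Both views agree to about 3 mm: large packer (453.5,132.5) with x axis at −17°, small packer (444.5,2.5) at −32.5°, and packer tray (660.5,9) at +3.7°. Sizes match those given. Now a helper that works out the moves, starting with a hover over the large packer.

```bash
cat > plan.py <<'E'
from h import *
from scipy.spatial.transform import Rotation as Ro
import sys
# usage: plan.py x y z jawdeg   (TCP target mm, z of TCP, jaw axis angle)
def plan(x,y,z,jaw):
    o=sensors.get_obs();R=Ro.from_quat(o['tool_rot']).as_matrix();p=o['eef_pos']*1000
    s=R.T@(np.array([x,y,z])-p)
    a=np.degrees(np.arctan2(R[1,1],R[0,1]))
    t=(a-jaw+90)%180-90   # clockwise = positive about tool z
    print('pos',p.round(1),'jaw',round(a,1),'tilt',np.round(R[:2,2],3),'shift',s.round(1),'turn units',round(t/6,2),'j6',o['joint_pos'][5].round(2),'F',o['ft_force'].round(1),'w',round(o['grip_width']*1000,1),'t',o['clock'])
if __name__=='__main__': plan(*map(float,sys.argv[1:5]))
E
python3 plan.py 453.5 132.5 180 73
```

```text
pos [215.  451.  303.2] jaw 64.5 tilt [-0.001 -0.001] shift [-352.3 -184.7  123.5] turn units -1.41 j6 1.57 F [ 0.2 -0.  -0.6] w 85.4 t 0.15
```

```bash
python3 -m inch '[0.45,-45,-23,0,-0.5, 0.45,-90,-47,0,-1.0, 0.45,-135,-71,0,-1.4, 0.45,-180,-94,20,-1.4, 0.45,-225,-118,40,-1.4, 0.45,-270,-141,60,-1.4, 0.45,-315,-165,90,-1.4, 0.45,-352,-185,100,-1.4]'; python3 plan.py 453.5 132.5 180 73
```

```text
clock: 0.95
eef_pos: [0.4435, 0.1445, 0.2081]
tool_rot: [0.148, 0.989, -0.0, -0.001]
ft_force: [-0.2, 0.1, -0.1]
grip_width: 0.0619
pos [443.5 144.5 208.1] jaw 72.9 tilt [-0.002 -0.   ] shift [-13.1  -8.5  28.1] turn units -0.01 j6 0.61 F [-0.2  0.1 -0.1] w 61.9 t 0.95
```

```bash
python3 -m inch '[0.45,0,0,0,0, 0.45,0,0,0,0]'; python3 plan.py 453.5 132.5 180 73; python3 - <<'E'
from h import *
snap('wrist','w1.png')
E
```

```text
clock: 1.15
eef_pos: [0.4434, 0.1451, 0.2088]
tool_rot: [0.15, 0.989, -0.0, -0.001]
ft_force: [0.2, 0.5, 0.3]
grip_width: 0.0618
pos [443.4 145.1 208.8] jaw 72.7 tilt [-0.002 -0.   ] shift [-13.5  -9.1  28.8] turn units -0.04 j6 0.62 F [0.2 0.5 0.3] w 61.8 t 1.15
```

View pics/w1.png

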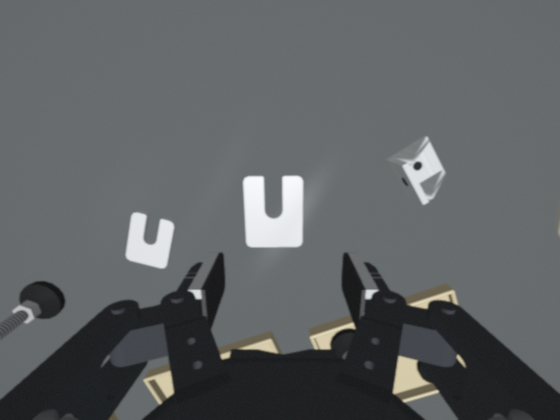

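The wrist view shows the large packer at (273,212), the small one at (150,240), a bracket at (420,168) with its upright leg at the far right, and the foot at (42,300). I'll measure the packers from this view.

```bash
cat > wm.py <<'E'
from meas import *
def wm(f,z,thr=185,amin=300):
    d=load(f); im=d['pixels'].astype(int)
    k=((im.min(2)>thr)).astype(np.uint8)
    N,lab,st,ce=cv2.connectedComponentsWithStats(k)
    for i in range(1,N):
        if st[i,4]<amin: continue
        r,b,_=rect(d,(lab==i).astype(np.uint8),z)
        print(st[i,4],ce[i].round(),'c',np.round(r[0],1),np.round(r[1],1),round(r[2],1),b.round().tolist())
E
python3 -c "
from wm import *
wm('w1.png',.010);wm('w1.png',.008)"
```

```text
949 [423. 170.] c [457.3 281.4] [50.4 30. ] 16.2 [[429.0, 289.0], [437.0, 260.0], [486.0, 274.0], [477.0, 303.0]]
3359 [273. 214.] c [450.6 133.2] [56.4 72. ] 73.5 [[408.0, 116.0], [477.0, 96.0], [493.0, 150.0], [424.0, 170.0]]
1649 [149. 242.] c [442.3   4.9] [41.8 53.6] 56.7 [[408.0, 2.0], [453.0, -27.0], [476.0, 8.0], [431.0, 37.0]]
949 [423. 170.] c [457.9 282.2] [50.8 30.2] 16.2 [[429.0, 290.0], [438.0, 261.0], [486.0, 275.0], [478.0, 304.0]]
3359 [273. 214.] c [451.2 132.9] [56.9 72.6] 73.5 [[408.0, 116.0], [478.0, 95.0], [494.0, 150.0], [424.0, 171.0]]
1649 [149. 242.] c [442.8   3.7] [42.1 54. ] 56.7 [[409.0, 1.0], [454.0, -29.0], [477.0, 6.0], [432.0, 36.0]]
```

```bash
python3 plan.py 452.3 133 90 73.5; python3 -m inch '[0.45,-6,-5,28,-0.1, 0.45,-12,-9,60,-0.1, 0.45,-12.3,-9,90,-0.1, 0.45,-12.3,-9,119,-0.1, 0.45,-12.3,-9,119,-0.1, 0.45,-12.3,-9,119,-0.1]'; python3 plan.py 452.3 133 90 73.5;  python3 - <<'E'
from h import *
snap('wrist','w2.png');snap('side','s2.png')
im=cv2.imread('pics/s2.png');cv2.imwrite('pics/s2b.png',cv2.resize(im[140:280,130:330],None,fx=4,fy=4,interpolation=cv2.INTER_CUBIC))
E
```

```text
pos [443.2 146.2 209.4] jaw 72.9 tilt [-0.001  0.   ] shift [-12.7  -9.9 119.4] turn units -0.11 j6 0.62 F [-0.3  0.4  0. ] w 61.7 t 1.2
clock: 1.8
eef_pos: [0.4522, 0.1353, 0.0912]
tool_rot: [0.142, 0.99, 0.0, -0.0]
ft_force: [0.4, 0.1, 1.0]
grip_width: 0.0622
pos [452.2 135.3  91.2] jaw 73.7 tilt [-0.  0.] shift [-0.8 -2.2  1.2] turn units 0.03 j6 0.58 F [0.4 0.1 1. ] w 62.2 t 1.8
```

View pics/w2.png

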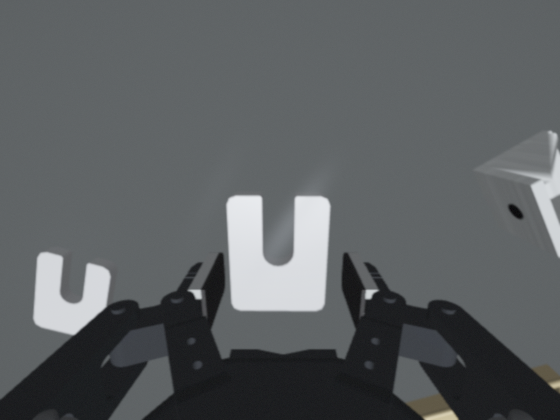

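View pics/s2b.png

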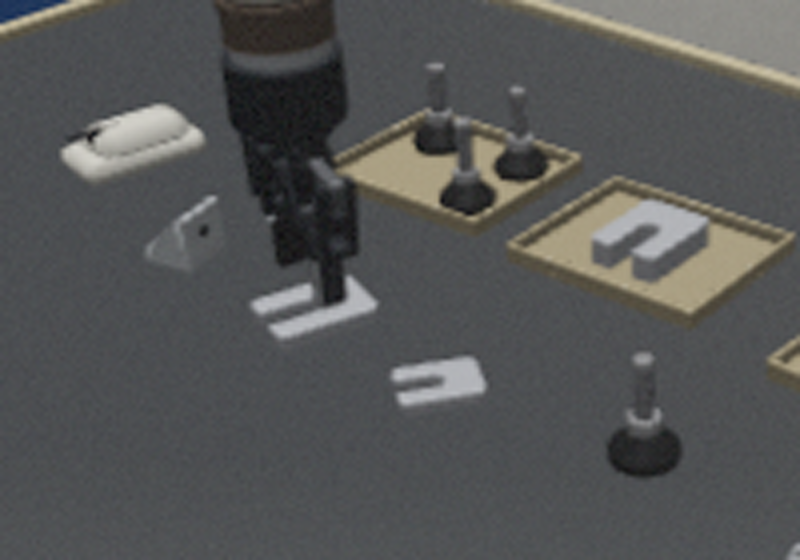

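In the wrist view the packer (centre column 278) sits between the fingers (centre column 283), which agrees with the 2 mm shift still to make. Descending in steps while watching the force.

```bash
python3 -m inch '[0.45,-0.7,-2.2,6,0, 0.45,-0.7,-2.2,12,0, 0.45,-0.7,-2.2,12,0, 0.45,-0.7,-2.2,12,0]'; python3 -m inch '[0.45,0,0,3,0, 0.45,0,0,3,0,  0.45,0,0,3,0]';python3 -m inch '[0.45,0,0,2,0, 0.45,0,0,2,0]'; python3 plan.py 452.3 133 74 73.5
```

```text
clock: 2.3
eef_pos: [0.4525, 0.1316, 0.0785]
tool_rot: [0.144, 0.99, -0.0, -0.0]
ft_force: [-0.3, 0.2, -0.6]
grip_width: 0.0621
clock: 2.6
eef_pos: [0.4526, 0.1317, 0.0755]
tool_rot: [0.143, 0.99, -0.0, -0.0]
ft_force: [0.0, -0.5, -0.3]
grip_width: 0.0618
clock: 2.8
eef_pos: [0.4525, 0.1317, 0.0734]
tool_rot: [0.143, 0.99, -0.0, -0.0]
ft_force: [0.5, 0.7, 0.3]
grip_width: 0.0616
pos [452.5 131.7  73.4] jaw 73.5 tilt [-0. -0.] shift [ 0.5  1.2 -0.6] turn units 0.0 j6 0.57 F [0.5 0.7 0.3] w 61.6 t 2.8
```

```bash
python3 -m inch '[0.45,0,1.2,1.5,0, 0.45,0,1.2,1.5,0]'; python3 -m inch '[0.45,0,0,1.5,0, 0.45,0,0,1.5,0]';python3 -m inch '[0.45,0,0,1,0, 0.45,0,0,1,0]'
```

```text
clock: 3.0
eef_pos: [0.4529, 0.133, 0.0719]
tool_rot: [0.143, 0.99, 0.0, -0.0]
ft_force: [0.8, -0.2, 0.4]
grip_width: 0.0617
clock: 3.2
eef_pos: [0.4528, 0.1329, 0.0704]
tool_rot: [0.143, 0.99, -0.0, -0.0]
ft_force: [0.4, 0.3, 1.0]
grip_width: 0.062
clock: 3.4
eef_pos: [0.4529, 0.1328, 0.0695]
tool_rot: [0.143, 0.99, -0.0, -0.0]
ft_force: [-0.8, 0.1, 0.2]
grip_width: 0.062
```

```bash
python3 -m inch '[-0.1,0,0,0,0, -0.1,0,0,0,0, -0.1,0,0,0,0, -0.1,0,0,0,0, -0.1,0,0,0,0]'; python3 -m inch '[-0.1,0,0,-10,0, -0.1,0,0,-30,0, -0.1,0,0,-60,0, -0.1,0,0,-60,0]'; python3 plan.py 660.5 9 180 93.7; python3 - <<'E'
from h import *
snap('wrist','w3.png');snap('side','s3.png')
im=cv2.imread('pics/s3.png');cv2.imwrite('pics/s3b.png',cv2.resize(im[140:280,130:330],None,fx=4,fy=4,interpolation=cv2.INTER_CUBIC))
E
```

```text
clock: 3.9
eef_pos: [0.453, 0.1328, 0.07]
tool_rot: [0.143, 0.99, -0.0, 0.0]
ft_force: [-0.7, -0.3, 5.7]
grip_width: 0.0543
clock: 4.3
eef_pos: [0.4554, 0.1336, 0.1331]
tool_rot: [0.143, 0.99, 0.002, 0.003]
ft_force: [1.5, -0.1, -3.2]
grip_width: 0.0544
pos [455.4 133.6 133.1] jaw 73.5 tilt [0.007 0.002] shift [-232.3  -61.1  -45.8] turn units -3.36 j6 0.57 F [ 1.5 -0.1 -3.2] w 54.4 t 4.3
```

View pics/w3.png

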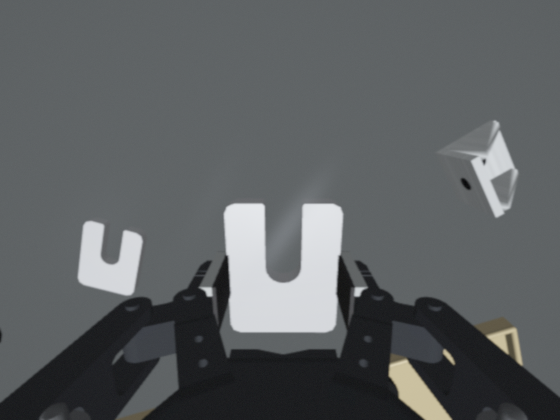

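View pics/s3b.png

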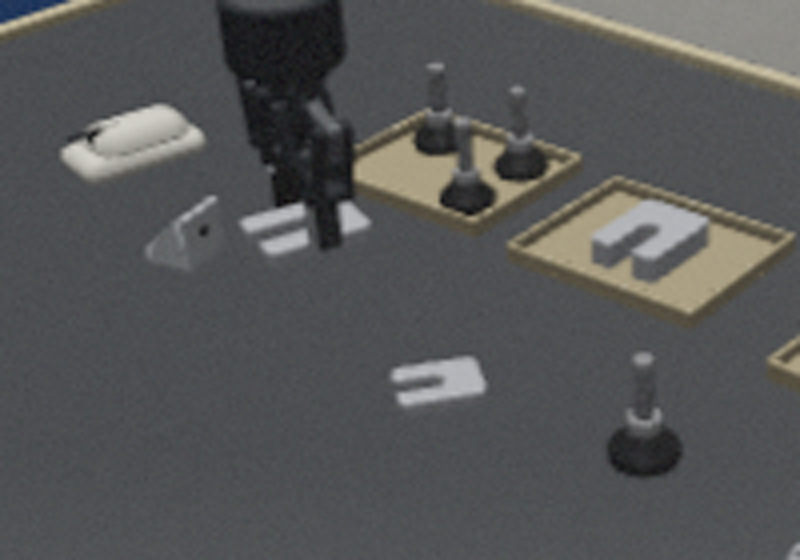

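The packer is gripped square (opening 54 mm) and hangs level in the wrist view. Moving to above the pile.

```bash
python3 -c "
from wm import *
wm('w3.png',.073)"; python3 -m inch '[-0.1,-30,-8,-20,-0.5, -0.1,-60,-16,-40,-1, -0.1,-95,-25,-45,-1.6, -0.1,-130,-34,-45,-2.2, -0.1,-165,-43,-45,-2.8, -0.1,-200,-52,-45,-3.36, -0.1,-220,-58,-45,-3.36, -0.1,-232,-61,-45,-3.36]';python3 -m inch '[-0.1,0,0,0,0, -0.1,0,0,0,0, -0.1,0,0,0,0]'; python3 plan.py 660.5 9 110 93.7
```

```text
1322 [493. 171.] c [434.5 242.1] [36.4 15. ] 15.8 [[415.0, 244.0], [419.0, 230.0], [454.0, 240.0], [450.0, 254.0]]
11193 [283. 272.] c [453.9 134.6] [56.  71.7] 73.4 [[411.0, 118.0], [480.0, 97.0], [496.0, 151.0], [427.0, 172.0]]
2871 [108. 261.] c [422.4  54.1] [27.7 35.6] 56.6 [[400.0, 52.0], [430.0, 33.0], [445.0, 56.0], [415.0, 75.0]]
clock: 5.2
eef_pos: [0.6585, 0.007, 0.1716]
tool_rot: [-0.031, 1.0, -0.0, -0.002]
ft_force: [-0.1, 0.5, -3.2]
grip_width: 0.0541
clock: 5.5
eef_pos: [0.6569, 0.0091, 0.1735]
tool_rot: [-0.032, 0.999, 0.0, -0.001]
ft_force: [-0.1, 0.1, -2.6]
grip_width: 0.0541
pos [656.9   9.1 173.5] jaw 93.7 tilt [-0.003  0.   ] shift [-3.8 -0.4 63.5] turn units 0.0 j6 -0.05 F [-0.1  0.1 -2.6] w 54.1 t 5.5
```

```bash
python3 -m inch '[-0.1,-3.5,-0.3,20,0, -0.1,-3.5,-0.3,45,0, -0.1,-3.5,-0.3,63,0, -0.1,-3.5,-0.3,63,0, -0.1,-3.5,-0.3,63,0]'; python3 plan.py 660.5 9 100 93.7; python3 - <<'E'
from h import *
for n in ['scene','side']:
    snap(n,n+'4.png')
a=cv2.imread('pics/scene4.png')[190:310,200:320];b=cv2.imread('pics/side4.png')[150:270,230:350]
cv2.imwrite('pics/c4.png',cv2.resize(np.hstack([a,b]),None,fx=3.3,fy=3.3,interpolation=cv2.INTER_CUBIC))
E
```

```text
clock: 6.0
eef_pos: [0.661, 0.009, 0.1117]
tool_rot: [-0.032, 0.999, 0.0, -0.0]
ft_force: [0.3, 1.0, -2.8]
grip_width: 0.0544
pos [661.    9.  111.7] jaw 93.7 tilt [-0.001  0.   ] shift [ 0.5 -0.  11.7] turn units 0.0 j6 -0.05 F [ 0.3  1.  -2.8] w 54.4 t 6.0
```

View pics/c4.png

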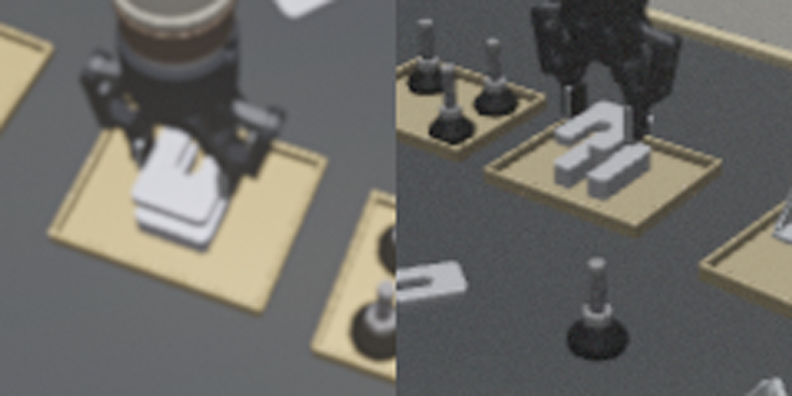

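The packer hangs about 18 mm above the pile, aligned in both views. Lowering it to contact.

```bash
python3 -m inch '[-0.1,0.4,0,8,0, -0.1,0.4,0,16,0, -0.1,0.4,0,16,0, -0.1,0.4,0,16,0]'; python3 -m inch '[-0.1,0,0,1.5,0, -0.1,0,0,1.5,0, -0.1,0,0,1.5,0]'; python3 -m inch '[-0.1,0,0,1,0, -0.1,0,0,1,0, -0.1,0,0,1,0]'
```

```text
clock: 6.5
eef_pos: [0.6608, 0.0084, 0.095]
tool_rot: [-0.032, 0.999, 0.0, -0.001]
ft_force: [-0.1, 0.1, -2.0]
grip_width: 0.0542
clock: 6.8
eef_pos: [0.6613, 0.0084, 0.0942]
tool_rot: [-0.032, 0.999, -0.0, 0.0]
ft_force: [0.3, 0.7, -2.6]
grip_width: 0.0539
clock: 7.1
eef_pos: [0.6613, 0.0084, 0.0932]
tool_rot: [-0.032, 0.999, -0.0, 0.0]
ft_force: [0.8, -0.5, -3.2]
grip_width: 0.0545
```

```bash
python3 -m inch '[-0.1,0,0,1,0, -0.1,0,0,1,0, -0.1,0,0,1,0]'; python3 -m inch '[0.45,0,0,0,0, 0.45,0,0,0,0, 0.45,0,0,0,0, 0.45,0,0,0,0]';  python3 -m inch '[0.45,0,0,-10,0, 0.45,0,0,-30,0, 0.45,0,0,-60,0, 0.45,0,0,-60,0, 0.45,0,0,-60,0]'; python3 - <<'E'
from h import *
for n in ['scene','side','wrist']:
    snap(n,n+'5.png')
a=cv2.imread('pics/scene5.png')[190:310,200:320];b=cv2.imread('pics/side5.png')[150:270,230:350]
cv2.imwrite('pics/c5.png',cv2.resize(np.hstack([a,b]),None,fx=3.3,fy=3.3,interpolation=cv2.INTER_CUBIC))
E
python3 -c "
from wm import *
wm('wrist5.png',.033)"; python3 plan.py 660.5 9 100 93.7
```

```text
clock: 7.4
eef_pos: [0.6613, 0.0085, 0.0931]
tool_rot: [-0.032, 0.999, -0.0, 0.0]
ft_force: [-2.6, -0.3, 5.0]
grip_width: 0.054
clock: 7.8
eef_pos: [0.6613, 0.0085, 0.0918]
tool_rot: [-0.032, 0.999, 0.0, -0.0]
ft_force: [0.2, 0.3, 0.1]
grip_width: 0.0617
clock: 8.3
eef_pos: [0.6621, 0.0085, 0.1539]
tool_rot: [-0.032, 0.999, -0.0, 0.002]
ft_force: [0.1, -0.2, -0.5]
grip_width: 0.0618
6240 [283. 232.] c [657.7   8.9] [74.2 56.6] 3.7 [[619.0, 35.0], [623.0, -22.0], [697.0, -17.0], [693.0, 40.0]]
800 [ 35. 228.] c [ 671.5 -158.9] [28.5 26.4] 3.2 [[657.0, -147.0], [658.0, -173.0], [687.0, -171.0], [685.0, -145.0]]
pos [660.5   8.5 151. ] jaw 93.7 tilt [-0.002  0.   ] shift [-0.1  0.5 51. ] turn units -0.0 j6 -0.05 F [-0.6 -1.1 -0.7] w 62.1 t 8.45
```

View pics/wrist5.png

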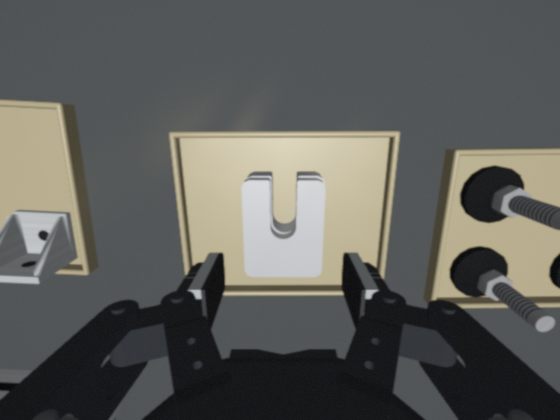

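View pics/c5.png

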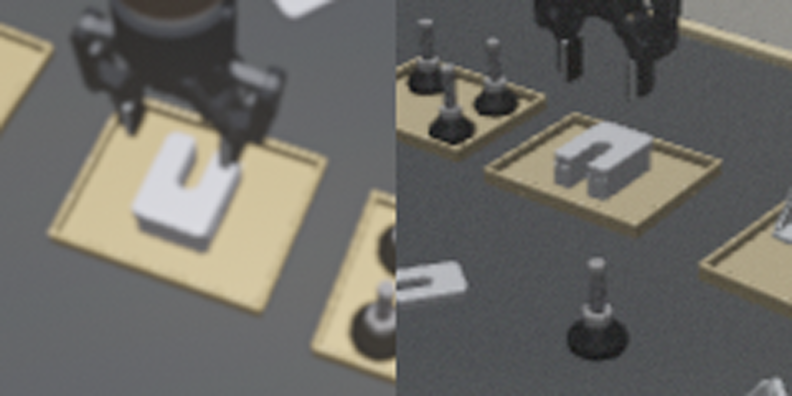

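The packer lies flush on the pile, rectangle centre about (658,9) at 3.7°. The top edge shows a sliver of the pile front at (285,175) in the wrist view. Next, press with shut fingers at own x ≈ +21, which is world (680,10.3); contact is expected at TCP z ≈ 106.

```bash
python3 -m inch '[-1,-10,0,0,0, -1,-19.5,2,0,0, -1,-19.5,2,0,0, -1,-19.5,2,0,0, -1,-19.5,2,0,0, -1,-19.5,2,0,0]'; python3 -m inch '[-1,0,0,20,0, -1,0,0,36,0, -1,0,0,36,0, -1,0,0,36,0]'; python3 plan.py 680 10.3 110 93.7
```

```text
clock: 9.05
eef_pos: [0.68, 0.0116, 0.1518]
tool_rot: [-0.032, 0.999, -0.0, -0.0]
ft_force: [0.3, -0.3, -0.5]
grip_width: -0.0001
clock: 9.45
eef_pos: [0.6802, 0.0117, 0.1161]
tool_rot: [-0.032, 0.999, 0.0, -0.0]
ft_force: [0.1, 0.5, 0.7]
grip_width: 0.0002
pos [680.2  11.7 116.1] jaw 93.7 tilt [-0.001 -0.   ] shift [ 0.3 -1.3  6.1] turn units -0.0 j6 -0.05 F [0.1 0.5 0.7] w 0.2 t 9.45
```

```bash
python3 -m inch '[-1,0,0,3,0, -1,0,0,3,0, -1,0,0,3,0]'; python3 -m inch '[-1,0,0,2,0, -1,0,0,2,0, -1,0,0,2,0]'; python3 -m inch '[-1,0,0,2,0, -1,0,0,2,0, -1,0,0,2,0]'
```

```text
clock: 9.75
eef_pos: [0.6809, 0.0117, 0.1139]
tool_rot: [-0.032, 0.999, -0.0, 0.001]
ft_force: [1.2, 0.2, -0.1]
grip_width: 0.0001
clock: 10.05
eef_pos: [0.6805, 0.0117, 0.1111]
tool_rot: [-0.032, 0.999, -0.0, -0.0]
ft_force: [-0.3, -0.1, 0.4]
grip_width: -0.0002
clock: 10.35
eef_pos: [0.6805, 0.0117, 0.1089]
tool_rot: [-0.032, 0.999, -0.0, -0.0]
ft_force: [-0.4, 0.9, 0.5]
grip_width: 0.0001
```

```bash
python3 -m inch '[-1,0,0,2,0, -1,0,0,2,0, -1,0,0,2,0]'; python3 -m inch '[-1,0,0,1,0, -1,0,0,1,0, -1,0,0,1,0]'; python3 -m inch '[-1,0,0,0.5,0, -1,0,0,0.5,0, -1,0,0,0.5,0]'
```

```text
clock: 10.65
eef_pos: [0.6805, 0.0117, 0.1069]
tool_rot: [-0.032, 0.999, -0.0, -0.0]
ft_force: [0.2, 0.1, 0.2]
grip_width: -0.0001
clock: 10.95
eef_pos: [0.6805, 0.0117, 0.1061]
tool_rot: [-0.032, 0.999, -0.0, -0.0]
ft_force: [0.3, 0.2, 0.5]
grip_width: 0.0002
clock: 11.25
eef_pos: [0.6806, 0.0117, 0.1057]
tool_rot: [-0.032, 0.999, -0.0, 0.0]
ft_force: [-0.5, -0.5, 1.0]
grip_width: 0.0002
```

```bash
python3 -m inch '[-1,0,0,0.7,0, -1,0,0,0.7,0, -1,0,0,0.7,0]'; python3 -m inch '[-1,0,0,0.7,0, -1,0,0,0.7,0, -1,0,0,0.7,0]'
```

```text
clock: 11.55
eef_pos: [0.6806, 0.0117, 0.1057]
tool_rot: [-0.032, 0.999, 0.0, 0.0]
ft_force: [-2.8, -0.4, 6.3]
grip_width: 0.0004
clock: 11.85
eef_pos: [0.6806, 0.0117, 0.1058]
tool_rot: [-0.032, 0.999, -0.0, 0.0]
ft_force: [-2.8, -0.7, 7.3]
grip_width: -0.0001
```

```bash
python3 -m inch '[-1,0,0,0.8,0, -1,0,0,0.8,0, -1,0,0,0.8,0]'; python3 -m inch '[-1,0,0,-5,0, -1,0,0,-40,0, -1,0,0,-60,0, 0,0,0,-60,0, 0.2,0,0,-60,0]'; python3 - <<'E'
from h import *
snap('wrist','wrist6.png')
E
python3 -c "
from wm import *
wm('wrist6.png',.033)"; python3 plan.py 443.5 3.5 160 57
```

```text
clock: 12.15
eef_pos: [0.6806, 0.0117, 0.1057]
tool_rot: [-0.032, 0.999, -0.0, 0.001]
ft_force: [-4.7, 0.3, 11.2]
grip_width: 0.0001
clock: 12.65
eef_pos: [0.6807, 0.0117, 0.1633]
tool_rot: [-0.032, 0.999, -0.0, 0.0]
ft_force: [-0.2, -0.1, -0.0]
grip_width: 0.0281
974 [286. 119.] c [607.8  11.2] [18.5 37.4] 3.7 [[597.0, 29.0], [600.0, -8.0], [618.0, -7.0], [616.0, 30.0]]
6226 [280. 198.] c [658.4   8.9] [73.  56.9] 3.7 [[620.0, 35.0], [624.0, -22.0], [697.0, -17.0], [693.0, 40.0]]
pos [680.1  11.7 162.2] jaw 93.7 tilt [-0.002 -0.   ] shift [236.6   7.    2.6] turn units 6.11 j6 -0.05 F [-0.2 -0.1 -1. ] w 35.8 t 12.7
```

The press reached 11 N, and the packer did not move (centre about (659,9), 3.7°). On to the small packer.

```bash
python3 -m inch '[0.15,30,1,0,1, 0.15,70,2,0,2, 0.15,110,3,0,3, 0.15,150,4,0,4, 0.15,185,5,0,5, 0.15,215,6,0,6.1, 0.15,236,7,0,6.1, 0.15,236,7,0,6.1]'; python3 -m inch '[0.15,0,0,0,0, 0.15,0,0,0,0]'; python3 - <<'E'
from h import *
snap('wrist','wrist7.png')
E
python3 -c "
from wm import *
wm('wrist7.png',.008)"; python3 plan.py 443.5 3.5 80 57
```

```text
clock: 13.5
eef_pos: [0.4404, 0.0035, 0.1617]
tool_rot: [0.283, 0.959, -0.001, -0.003]
ft_force: [1.7, -0.4, 1.0]
grip_width: 0.0488
clock: 13.7
eef_pos: [0.4457, 0.0036, 0.1631]
tool_rot: [0.283, 0.959, 0.0, 0.0]
ft_force: [0.0, -0.5, -0.8]
grip_width: 0.0492
2690 [280. 214.] c [442.3   3.7] [42.8 54. ] 57.0 [[408.0, 0.0], [453.0, -29.0], [477.0, 7.0], [431.0, 36.0]]
587 [ 32. 363.] c [ 446.6 -283.8] [35.5 34.5] 44.1 [[422.0, -284.0], [446.0, -308.0], [471.0, -284.0], [447.0, -259.0]]
629 [425. 401.] c [690.6  13.7] [74.2 20. ] 4.0 [[653.0, 21.0], [654.0, 1.0], [728.0, 6.0], [727.0, 26.0]]
pos [445.8   3.6 163.2] jaw 57.1 tilt [0.001 0.   ] shift [ 1.9 -1.4 83.2] turn units 0.01 j6 0.58 F [-0.3 -0.6 -0. ] w 49.2 t 13.75
```

View pics/wrist7.png

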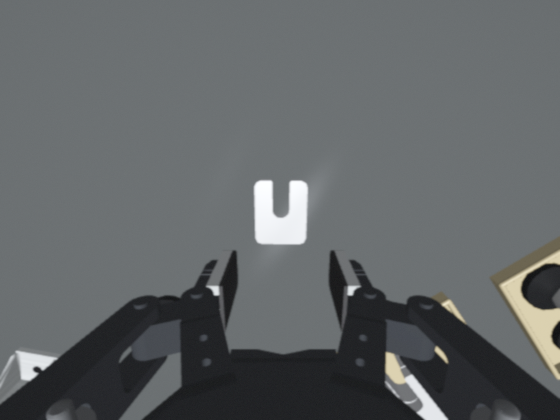

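The small packer's centre is at (281,213) between the fingers, world (443,3.7), axis 57°. Descending.

```bash
python3 -m inch '[0.15,1.2,-1,30,0, 0.15,2.4,-1,60,0, 0.15,2.4,-1,84,0, 0.15,2.4,-1,84,0, 0.15,2.4,-1,84,0]'; python3 -m inch '[0.15,0,0,4,0, 0.15,0,0,4,0,  0.15,0,0,4,0]'; python3 -m inch '[0.15,0,0,2,0, 0.15,0,0,2,0,0.15,0,0,2,0]';  python3 plan.py 443 3.7 71 57
```

```text
clock: 14.25
eef_pos: [0.4425, 0.0041, 0.0792]
tool_rot: [0.283, 0.959, -0.0, -0.0]
ft_force: [0.5, -0.2, 1.2]
grip_width: 0.0489
clock: 14.55
eef_pos: [0.4427, 0.004, 0.0762]
tool_rot: [0.283, 0.959, 0.0, 0.001]
ft_force: [-0.7, 0.3, -0.3]
grip_width: 0.049
clock: 14.85
eef_pos: [0.442, 0.004, 0.0735]
tool_rot: [0.283, 0.959, 0.0, 0.0]
ft_force: [0.6, -0.7, -0.1]
grip_width: 0.0489
pos [442.    4.   73.5] jaw 57.1 tilt [0. 0.] shift [-1.   0.2  2.5] turn units 0.01 j6 0.58 F [ 0.6 -0.7 -0.1] w 48.9 t 14.85
```

```bash
python3 -m inch '[0.15,-1,0,1.5,0, 0.15,-1,0,1.5,0, 0.15,-1,0,1.5,0]'; python3 -m inch '[0.15,0,0,1,0, 0.15,0,0,1,0,  0.15,0,0,1,0]'; python3 -m inch '[0.15,0,0,0.7,0, 0.15,0,0,0.7,0,0.15,0,0,0.7,0]'
```

```text
clock: 15.15
eef_pos: [0.4428, 0.0035, 0.0718]
tool_rot: [0.283, 0.959, -0.0, -0.0]
ft_force: [0.3, -0.5, 0.3]
grip_width: 0.049
clock: 15.45
eef_pos: [0.4428, 0.0035, 0.0709]
tool_rot: [0.283, 0.959, -0.0, -0.0]
ft_force: [1.0, 0.4, 0.8]
grip_width: 0.0492
clock: 15.75
eef_pos: [0.4428, 0.0035, 0.0702]
tool_rot: [0.283, 0.959, -0.0, -0.0]
ft_force: [-0.5, 0.4, 0.4]
grip_width: 0.0492
```

```bash
python3 -m inch '[-0.4,0,0,0,0, -0.4,0,0,0,0, -0.4,0,0,0,0, -0.4,0,0,0,0, -0.4,0,0,0,0]'; python3 -m inch '[-0.4,0,0,-10,0, -0.4,0,0,-40,0, -0.4,0,0,-80,0, -0.4,0,0,-105,0, -0.4,0,0,-105,0, -0.4,0,0,-105,0]'; python3 - <<'E'
from h import *
snap('wrist','wrist8.png')
E
python3 plan.py 659.5 8.9 175 93.7
```

```text
clock: 16.25
eef_pos: [0.4435, 0.0036, 0.0713]
tool_rot: [0.283, 0.959, 0.0, 0.001]
ft_force: [-0.9, 0.6, 9.2]
grip_width: 0.0401
clock: 16.85
eef_pos: [0.4429, 0.0035, 0.1756]
tool_rot: [0.283, 0.959, 0.0, 0.001]
ft_force: [-0.3, 0.1, -1.5]
grip_width: 0.04
pos [442.2   3.5 174.6] jaw 57.1 tilt [-0.001 -0.   ] shift [-179.5  122.7   -0.6] turn units -6.1 j6 0.58 F [ 0.3  0.6 -1.4] w 39.7 t 16.9
```

View pics/wrist8.png

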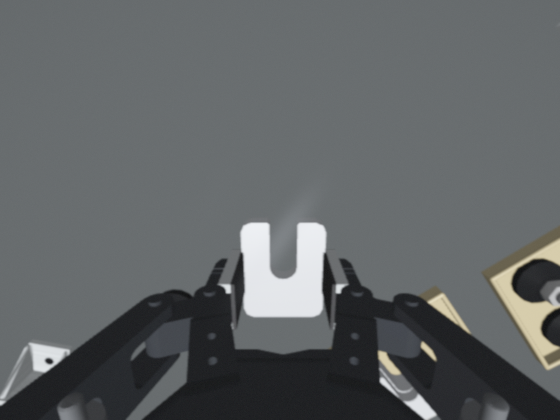

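Held square in the jaws. Carry it to the pile.

```bash
python3 -m inch '[-0.4,-25,17,0,-1, -0.4,-55,38,0,-2, -0.4,-85,58,0,-3, -0.4,-115,79,0,-4, -0.4,-145,99,0,-5, -0.4,-165,113,0,-6.1, -0.4,-179.5,122.7,0,-6.1, -0.4,-179.5,122.7,0,-6.1]';  python3 -m inch '[-0.4,0,0,0,0, -0.4,0,0,0,0]'; python3 plan.py 659.5 8.9 120 93.7
```

```text
clock: 17.7
eef_pos: [0.661, 0.0089, 0.1719]
tool_rot: [-0.032, 0.999, -0.0, -0.002]
ft_force: [-0.4, -0.1, -1.4]
grip_width: 0.0402
clock: 17.9
eef_pos: [0.6587, 0.0089, 0.1738]
tool_rot: [-0.032, 0.999, 0.0, -0.002]
ft_force: [0.3, -0.3, -1.8]
grip_width: 0.0396
pos [658.7   8.9 173.8] jaw 93.7 tilt [-0.003 -0.   ] shift [-1.  -0.  53.8] turn units -0.01 j6 -0.05 F [ 0.3 -0.3 -1.8] w 39.6 t 17.9
```

```bash
python3 -m inch '[-0.4,-0.5,0,25,0, -0.4,-0.5,0,50,0, -0.4,-0.5,0,63,0, -0.4,-0.5,0,63,0, -0.4,-0.5,0,63,0]'; python3 plan.py 659.5 8.9 104.3 93.7;python3 - <<'E'
from h import *
for n in ['scene','side']:
    snap(n,n+'9.png')
a=cv2.imread('pics/scene9.png')[190:310,200:320];b=cv2.imread('pics/side9.png')[150:270,230:350]
cv2.imwrite('pics/c9.png',cv2.resize(np.hstack([a,b]),None,fx=3.3,fy=3.3,interpolation=cv2.INTER_CUBIC))
E
```

```text
clock: 18.4
eef_pos: [0.6606, 0.0089, 0.1128]
tool_rot: [-0.032, 0.999, -0.0, 0.0]
ft_force: [0.8, -0.1, -0.7]
grip_width: 0.0402
pos [660.6   8.9 112.8] jaw 93.7 tilt [ 0. -0.] shift [1.1 0.  8.5] turn units -0.0 j6 -0.05 F [ 0.8 -0.1 -0.7] w 40.2 t 18.4
```

View pics/c9.png

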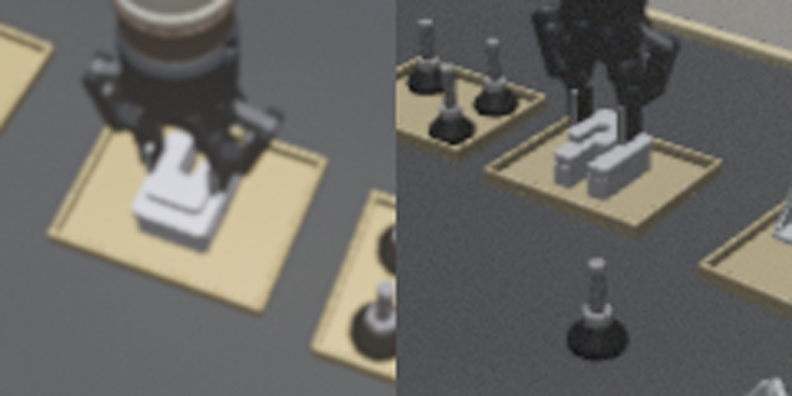

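The small packer is centred on the large one in both views. Lower it, let go and lift away.

```bash
python3 -m inch '[-0.4,0.8,0,3,0, -0.4,0.8,0,6,0, -0.4,0.8,0,6,0, -0.4,0.8,0,6,0]'; python3 -m inch '[-0.4,0,0,1,0, -0.4,0,0,1,0, -0.4,0,0,1,0]'; python3 -m inch '[-0.4,0,0,1,0, -0.4,0,0,1,0, -0.4,0,0,1,0]'
```

```text
clock: 18.9
eef_pos: [0.6598, 0.0089, 0.1061]
tool_rot: [-0.032, 0.999, 0.0, -0.0]
ft_force: [-0.0, -0.6, -0.9]
grip_width: 0.0397
clock: 19.2
eef_pos: [0.6599, 0.0089, 0.1052]
tool_rot: [-0.032, 0.999, 0.0, -0.0]
ft_force: [0.2, -0.6, -1.4]
grip_width: 0.0403
clock: 19.5
eef_pos: [0.6601, 0.0089, 0.1044]
tool_rot: [-0.032, 0.999, 0.0, 0.0]
ft_force: [-0.5, -0.6, 0.6]
grip_width: 0.0397
```

```bash
python3 -m inch '[0.15,0,0,0,0, 0.15,0,0,0,0, 0.15,0,0,0,0, 0.15,0,0,0,0]'; python3 -m inch '[0.15,0,0,-10,0, 0.15,0,0,-40,0, 0.15,0,0,-60,0, 0.15,0,0,-60,0, 0.15,0,0,-60,0]'; python3 - <<'E'
from h import *
snap('wrist','wrist10.png')
E
python3 -c "
from wm import *
wm('wrist10.png',.041)"; python3 plan.py 674.5 9.9 125 93.7
```

```text
clock: 19.9
eef_pos: [0.66, 0.0089, 0.1042]
tool_rot: [-0.032, 0.999, -0.0, 0.0]
ft_force: [0.5, 0.0, -0.4]
grip_width: 0.0489
clock: 20.4
eef_pos: [0.6603, 0.0089, 0.1653]
tool_rot: [-0.032, 0.999, -0.0, 0.001]
ft_force: [-0.3, -1.2, 0.4]
grip_width: 0.049
1085 [285. 146.] c [603.7   7.8] [15.6 51. ] 3.7 [[594.0, 33.0], [598.0, -18.0], [613.0, -17.0], [610.0, 34.0]]
5700 [282. 225.] c [655.1   8.7] [70.9 54.6] 3.7 [[618.0, 34.0], [621.0, -21.0], [692.0, -16.0], [689.0, 38.0]]
782 [ 49. 222.] c [ 668.3 -153.1] [28.2 26.5] 3.6 [[653.0, -141.0], [655.0, -167.0], [683.0, -165.0], [682.0, -139.0]]
pos [659.6   8.9 164. ] jaw 93.7 tilt [-0. -0.] shift [-14.9   0.   39. ] turn units -0.0 j6 -0.05 F [-0.6  0.  -0.3] w 48.9 t 20.45
```

View pics/wrist10.png

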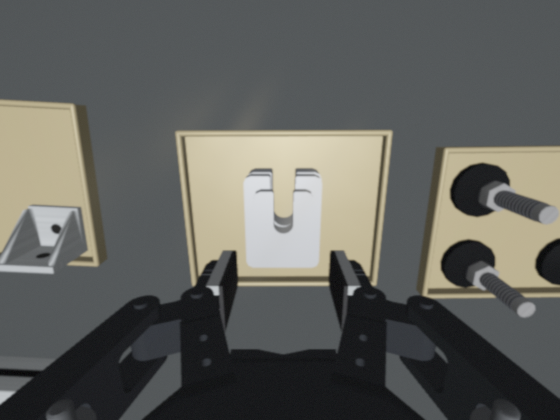

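```bash
python3 - <<'E'
from h import *
d=load('wrist10.png')
print(ray(d,265,192,.041),ray(d,305,192,.041),ray(d,260,177,.033))
g=cv2.cvtColor(d['pixels'],cv2.COLOR_RGB2GRAY)
print(g[165:282:1,262].tolist()); 
cv2.imwrite('pics/w10b.png',cv2.resize(cv2.convertScaleAbs(cv2.imread('pics/wrist10.png')[155:285,225:340],alpha=3,beta=-420),None,fx=4.5,fy=4.5))
E
```

```text
[ 0.63366142 -0.0046695   0.041     ] [0.63186225 0.0228548  0.041     ] [ 0.6250075  -0.00908466  0.033     ]
[207, 204, 191, 150, 108, 97, 127, 174, 179, 142, 143, 193, 217, 222, 222, 223, 222, 222, 221, 221, 221, 221, 219, 204, 160, 125, 163, 204, 217, 218, 218, 218, 217, 217, 217, 217, 217, 217, 216, 216, 216, 216, 215, 215, 215, 215, 214, 214, 214, 213, 214, 213, 213, 213, 212, 212, 212, 211, 211, 211, 211, 211, 210, 210, 210, 209, 209, 209, 209, 208, 208, 208, 208, 208, 208, 207, 208, 207, 207, 206, 207, 206, 206, 206, 205, 205, 205, 205, 204, 204, 204, 203, 204, 204, 203, 203, 203, 203, 203, 202, 202, 201, 194, 185, 182, 181, 182, 182, 181, 179, 167, 135, 100, 86, 85, 91, 119]
```

View pics/w10b.png

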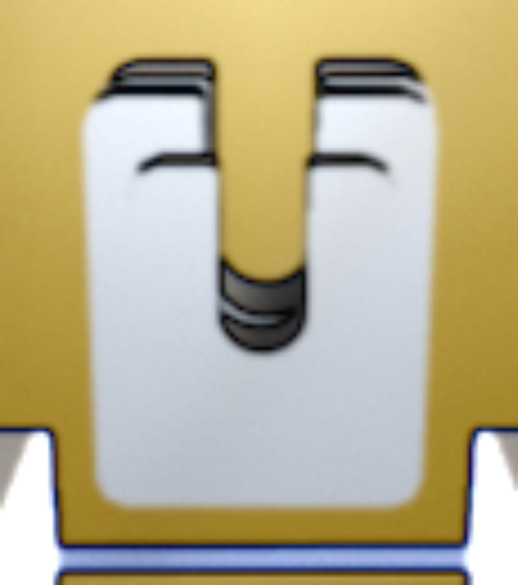

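Front edges give the small packer's centre at x ≈ 660 and the large one's at about 661, with y centred. Press at own x = +15; contact is expected at TCP z ≈ 113.7.

```bash
python3 -m inch '[-1,-10,0,0,0, -1,-15,1,0,0, -1,-15,1,0,0, -1,-15,1,0,0, -1,-15,1,0,0, -1,-15,1,0,0]'; python3 -m inch '[-1,0,0,20,0, -1,0,0,40,0, -1,0,0,46,0, -1,0,0,46,0, -1,0,0,46,0]'; python3 -m inch '[-1,0,0,2,0, -1,0,0,2,0, -1,0,0,2,0]'; python3 plan.py 675.5 9.9 113.7 93.7
```

```text
clock: 21.05
eef_pos: [0.6746, 0.0108, 0.1641]
tool_rot: [-0.032, 0.999, 0.0, -0.0]
ft_force: [-0.1, 1.0, 0.2]
grip_width: 0.0002
clock: 21.55
eef_pos: [0.6752, 0.0108, 0.119]
tool_rot: [-0.032, 0.999, -0.0, 0.001]
ft_force: [0.0, 0.5, 1.0]
grip_width: 0.0003
clock: 21.85
eef_pos: [0.6751, 0.0109, 0.1168]
tool_rot: [-0.032, 0.999, -0.0, 0.001]
ft_force: [-0.3, -0.4, 0.4]
grip_width: 0.0001
pos [675.1  10.9 116.8] jaw 93.7 tilt [0.001 0.   ] shift [-0.3 -1.   3.1] turn units -0.0 j6 -0.05 F [-0.3 -0.4  0.4] w 0.1 t 21.85
```

```bash
python3 -m inch '[-1,0,0,2.5,0, -1,0,0,2.5,0, -1,0,0,2.5,0]'; python3 -m inch '[-1,0,0,1,0, -1,0,0,1,0, -1,0,0,1,0]'; python3 -m inch '[-1,0,0,1,0, -1,0,0,1,0, -1,0,0,1,0]'
```

```text
clock: 22.15
eef_pos: [0.6749, 0.0109, 0.1138]
tool_rot: [-0.032, 0.999, -0.0, 0.0]
ft_force: [0.6, 0.6, 0.5]
grip_width: 0.0003
clock: 22.45
eef_pos: [0.6749, 0.0109, 0.1138]
tool_rot: [-0.032, 0.999, -0.0, 0.0]
ft_force: [-2.6, -0.5, 5.0]
grip_width: 0.0002
clock: 22.75
eef_pos: [0.6749, 0.0109, 0.1137]
tool_rot: [-0.032, 0.999, -0.0, 0.001]
ft_force: [-4.3, 0.7, 9.6]
grip_width: -0.0004
```

9.6 N on the small packer. Lift straight up and go look at the left bracket.

```bash
python3 -m inch '[-1,0,0,-5,0, -1,0,0,-40,0, -1,0,0,-80,0, -1,0,0,-100,0, 0.3,0,0,-100,0, 0.3,0,0,-100,0]'; python3 - <<'E'
from h import *
snap('wrist','wrist11.png')
E
python3 plan.py 440 273 220 73
```

```text
clock: 23.35
eef_pos: [0.6748, 0.0108, 0.2115]
tool_rot: [-0.032, 0.999, 0.0, 0.0]
ft_force: [-0.1, 0.0, -0.8]
grip_width: 0.0282
pos [674.2  10.9 210.2] jaw 93.7 tilt [-0.002 -0.   ] shift [216.9 276.6  -9.3] turn units 3.45 j6 -0.05 F [-0.5  0.5  0.3] w 35.6 t 23.4
```

View pics/wrist11.png

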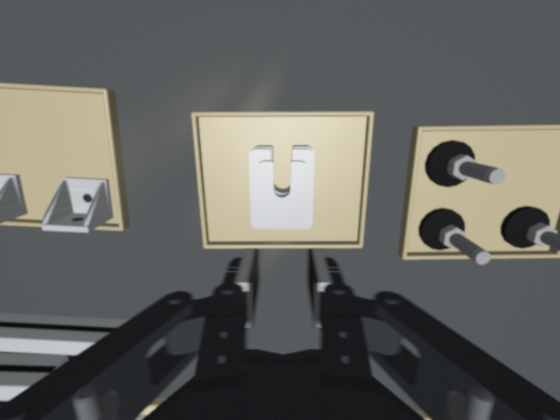

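The wrist view shows the stack still square at (282,190) in its tray.

```bash
python3 -m inch '[0.3,30,38,0,0.5, 0.3,60,77,0,1, 0.3,90,115,0,1.5, 0.3,120,153,0,2, 0.3,150,191,0,2.5, 0.3,180,230,0,3.0, 0.3,205,262,0,3.45, 0.3,217,277,0,3.45]'; python3 -m inch '[0.3,0,0,0,0, 0.3,0,0,0,0]'; python3 - <<'E'
from h import *
snap('wrist','wrist12.png')
im=cv2.imread('pics/wrist12.png');cv2.imwrite('pics/w12b.png',cv2.resize(im[120:300,180:400],None,fx=3.3,fy=3.3,interpolation=cv2.INTER_CUBIC))
E
python3 plan.py 440 273 220 73
```

```text
clock: 24.2
eef_pos: [0.437, 0.2749, 0.2096]
tool_rot: [0.147, 0.989, -0.001, -0.002]
ft_force: [1.1, 0.8, -1.1]
grip_width: 0.0557
clock: 24.4
eef_pos: [0.4398, 0.2732, 0.2103]
tool_rot: [0.147, 0.989, -0.001, -0.001]
ft_force: [-0.5, -0.7, 0.4]
grip_width: 0.0555
pos [440.4 272.8 210.6] jaw 73.0 tilt [-0.002 -0.002] shift [ 0.5  0.1 -9.4] turn units -0.01 j6 0.85 F [ 0.5 -0.   0.5] w 55.3 t 24.45
```

View pics/w12b.png

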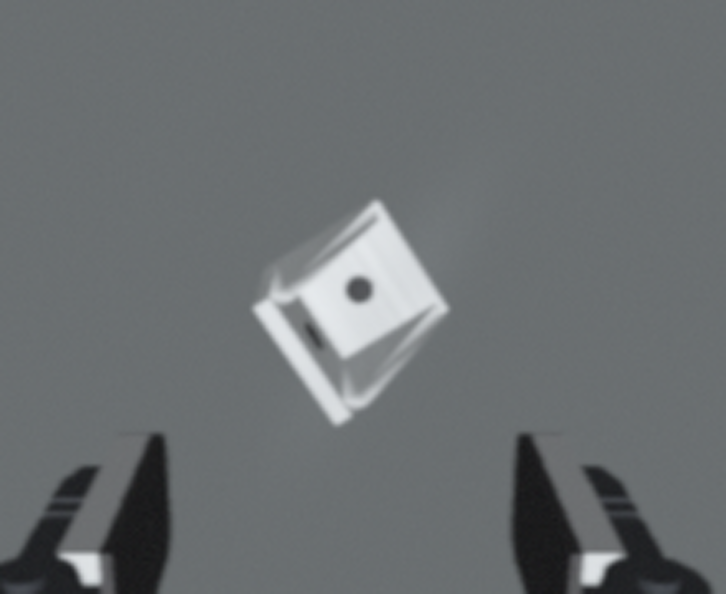

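The bracket's upright top edge runs from (253,308) to (338,425) in the crop, and its low edge from (377,200) to (448,309).

```bash
cat > br.py <<'E'
from h import *
def br(f,hi,lo,off=(180,120),s=3.3):
    d=load(f)
    P=[ray(d,off[0]+u/s,off[1]+v/s,.040)[:2]*1000 for u,v in hi]+[ray(d,off[0]+u/s,off[1]+v/s,.010)[:2]*1000 for u,v in lo]
    P=np.array(P);print(P.round(1).tolist(),'len hi',np.linalg.norm(P[1]-P[0]).round(1),'lo',np.linalg.norm(P[3]-P[2]).round(1))
    mh=P[:2].mean(0);ml=P[2:].mean(0);x=mh-ml;L=np.linalg.norm(x);x/=L
    c=(mh+ml)/2;e=P[1]-P[0]
    print('depth',L.round(1),'c',c.round(1),'grip',(c+8*x).round(1),'x ang',np.degrees(np.arctan2(x[1],x[0])).round(1),'edge ang (jaw)',np.degrees(np.arctan2(e[1],e[0])).round(1), np.degrees(np.arctan2(*(P[3]-P[2])[::-1])).round(1))
E
python3 -c "
from br import *
br('wrist12.png',[(253,308),(338,425)],[(377,200),(448,309)])"
```

```text
[[435.4, 250.5], [474.2, 262.2], [423.2, 289.3], [460.9, 300.3]] len hi 40.5 lo 39.3
depth 40.5 c [448.4 275.6] grip [450.9 268. ] x ang -71.7 edge ang (jaw) 16.7 16.3
```

Sizes check out (40.5, 39.3 and 40.5 mm against 40). Grip at (450.9,268) with jaw axis 16.5°.

```bash
python3 plan.py 450.9 268 130 16.6; python3 -m inch '[0.3,-5,-4,10,1.3, 0.3,-8.7,-7.8,25,2.7, 0.3,-8.7,-7.8,40,4, 0.3,-8.7,-7.8,60,5.4, 0.3,-8.7,-7.8,80,6.8, 0.3,-8.7,-7.8,80,8.1, 0.3,-8.7,-7.8,80,9.4, 0.3,-8.7,-7.8,80,9.4]';python3 -m inch '[0.3,0,0,0,0, 0.3,0,0,0,0]'; python3 - <<'E'
from h import *
snap('wrist','wrist13.png')
E
python3 plan.py 450.9 268 83 16.6
```

```text
pos [440.4 272.8 210.6] jaw 73.0 tilt [-0.002 -0.002] shift [-11.5  -1.3  80.5] turn units 9.39 j6 0.85 F [ 0.5 -0.   0.5] w 55.3 t 24.45
clock: 25.25
eef_pos: [0.4472, 0.262, 0.1308]
tool_rot: [0.599, 0.801, -0.001, -0.0]
ft_force: [0.7, 0.4, -1.1]
grip_width: 0.0555
clock: 25.45
eef_pos: [0.447, 0.2629, 0.1316]
tool_rot: [0.597, 0.802, -0.0, 0.0]
ft_force: [-0.0, 0.6, 0.3]
grip_width: 0.0554
pos [446.9 263.  131.7] jaw 16.6 tilt [ 0. -0.] shift [ 3.6  5.3 48.7] turn units 0.0 j6 1.81 F [ 1.  -0.1  0.2] w 55.6 t 25.5
```

View pics/wrist13.png

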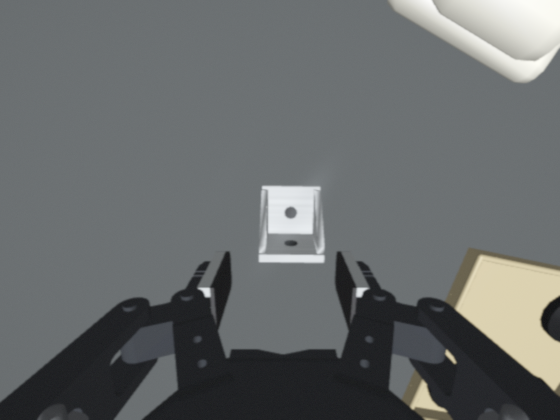

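The bracket is square with the jaws, at column 291 against a finger centre of 283, which matches the +5 mm shift left to make.

```bash
python3 -m inch '[0.3,3.6,5.3,0,0, 0.3,3.6,5.3,20,0, 0.3,3.6,5.3,48,0, 0.3,3.6,5.3,48,0, 0.3,3.6,5.3,48,0]';python3 plan.py 450.9 268 83 16.6; python3 -m inch '[-0.4,0,0,0,0, -0.4,0,0,0,0, -0.4,0,0,0,0, -0.4,0,0,0,0]'; python3 -m inch '[-0.4,0,0,-10,0, -0.4,0,0,-40,0, -0.4,0,0,-80,0, -0.4,0,0,-100,0, -0.4,0,0,-100,0]';  python3 - <<'E'
from h import *
snap('wrist','wrist14.png')
E
python3 plan.py 625 -190 190 90.8
```

```text
clock: 26.0
eef_pos: [0.4504, 0.2684, 0.0836]
tool_rot: [0.598, 0.802, -0.001, -0.0]
ft_force: [-0.1, 0.7, 0.5]
grip_width: 0.0557
pos [450.4 268.4  83.6] jaw 16.6 tilt [-0.001 -0.001] shift [-0.5  0.3  0.6] turn units 0.0 j6 1.82 F [-0.1  0.7  0.5] w 55.7 t 26.0
clock: 26.4
eef_pos: [0.4517, 0.269, 0.0853]
tool_rot: [0.598, 0.802, 0.002, 0.001]
ft_force: [-0.6, 0.6, 6.2]
grip_width: 0.039
clock: 26.9
eef_pos: [0.4524, 0.2694, 0.1877]
tool_rot: [0.598, 0.802, 0.003, 0.001]
ft_force: [0.5, 0.1, -0.8]
grip_width: 0.0391
pos [451.4 268.8 185.6] jaw 16.6 tilt [0.003 0.002] shift [-489.2   35.5   -4.8] turn units -12.37 j6 1.82 F [ 0.1  0.1 -1.3] w 38.8 t 26.95
```

View pics/wrist14.png

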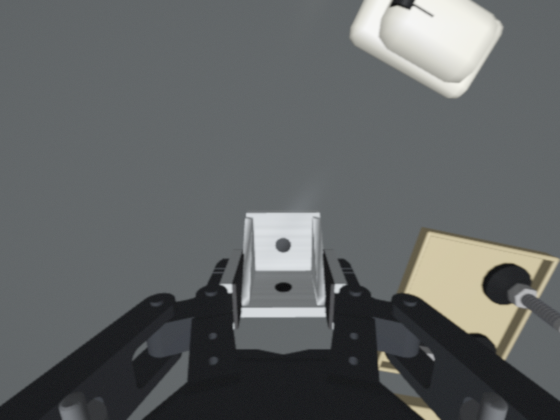

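Held square at (283,265), with the mouse untouched at (425,45). Carry it to the bracket tray.

```bash
python3 -m inch '[-0.4,-30,2,0,-1, -0.4,-70,5,0,-2.2, -0.4,-115,8,0,-3.5, -0.4,-160,11,0,-4.8, -0.4,-205,14,0,-6.1, -0.4,-250,17,0,-7.4, -0.4,-290,20,0,-8.6, -0.4,-330,23,0,-9.8]'; python3 plan.py 631 -190 180 90.8
```

```text
clock: 27.75
eef_pos: [0.5659, -0.0433, 0.1817]
tool_rot: [0.125, 0.992, -0.0, -0.002]
ft_force: [0.4, 0.5, -0.2]
grip_width: 0.0389
pos [565.9 -43.3 181.7] jaw 75.6 tilt [-0.004  0.   ] shift [ -99.4 -126.     1.4] turn units -2.53 j6 0.17 F [ 0.4  0.5 -0.2] w 38.9 t 27.75
```

```bash
python3 -m inch '[-0.4,-28,-34,0,-1, -0.4,-55,-70,0,-2, -0.4,-80,-100,0,-2.53, -0.4,-98,-122,0,-2.53, -0.4,-98,-122,0,-2.53, -0.4,-98,-122,0,-2.53]'; python3 plan.py 631 -190 120 90.8
```

```text
clock: 28.35
eef_pos: [0.6297, -0.1844, 0.1813]
tool_rot: [-0.004, 1.0, 0.001, -0.002]
ft_force: [-0.9, -0.0, -0.8]
grip_width: 0.039
pos [ 629.7 -184.4  181.3] jaw 90.5 tilt [-0.004  0.002] shift [-1.6 -5.7 61.2] turn units -0.05 j6 -0.29 F [-0.9 -0.  -0.8] w 39.0 t 28.35
```

```bash
python3 -m inch '[-0.4,-1.4,-5.6,0,0, -0.4,-1.4,-5.6,25,0, -0.4,-1.4,-5.6,55,0, -0.4,-1.4,-5.6,70,0, -0.4,-1.4,-5.6,70,0, -0.4,-1.4,-5.6,70,0]'; python3 plan.py 631 -190 88.5 90.8;python3 - <<'E'
from h import *
for n in ['scene','side']:
    snap(n,n+'15.png')
a=cv2.imread('pics/scene15.png')[150:270,110:230];b=cv2.imread('pics/side15.png')[170:290,300:420]
cv2.imwrite('pics/c15.png',cv2.resize(np.hstack([a,b]),None,fx=3.3,fy=3.3,interpolation=cv2.INTER_CUBIC))
E
```

```text
clock: 28.95
eef_pos: [0.6322, -0.1888, 0.1139]
tool_rot: [-0.006, 1.0, 0.0, -0.0]
ft_force: [0.9, -0.9, -0.6]
grip_width: 0.0389
pos [ 632.2 -188.8  113.9] jaw 90.6 tilt [-0.001  0.   ] shift [ 1.2 -1.2 25.4] turn units -0.03 j6 -0.3 F [ 0.9 -0.9 -0.6] w 38.9 t 28.95
```

View pics/c15.png

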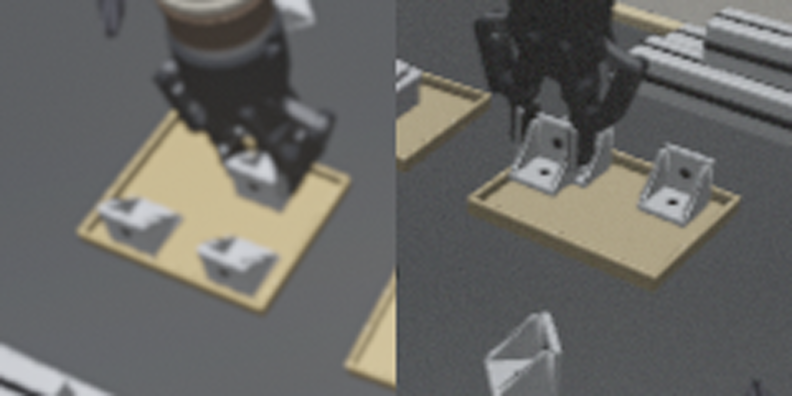

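The bracket hangs upright over the free front place, clear of its neighbours. Lower it.

```bash
python3 -m inch '[-0.4,1,-1.2,10,0, -0.4,1,-1.2,20,0, -0.4,1,-1.2,23,0, -0.4,1,-1.2,23,0, -0.4,1,-1.2,23,0]'; python3 -m inch '[-0.4,0,0,1.5,0, -0.4,0,0,1.5,0, -0.4,0,0,1.5,0]'; python3 -m inch '[-0.4,0,0,1,0, -0.4,0,0,1,0, -0.4,0,0,1,0]'
```

```text
clock: 29.55
eef_pos: [0.6312, -0.191, 0.0905]
tool_rot: [-0.005, 1.0, 0.0, -0.0]
ft_force: [0.3, -0.9, -0.2]
grip_width: 0.0389
clock: 29.85
eef_pos: [0.6314, -0.191, 0.0894]
tool_rot: [-0.005, 1.0, -0.0, 0.0]
ft_force: [-0.4, 0.2, 0.2]
grip_width: 0.0389
clock: 30.15
eef_pos: [0.6315, -0.191, 0.0884]
tool_rot: [-0.005, 1.0, -0.0, 0.0]
ft_force: [0.0, -0.4, -0.1]
grip_width: 0.0392
```

```bash
python3 -m inch '[-0.4,0,0,1,0, -0.4,0,0,1,0, -0.4,0,0,1,0]'; python3 -m inch '[-0.4,0,0,0.8,0, -0.4,0,0,0.8,0, -0.4,0,0,0.8,0]'
```

```text
clock: 30.45
eef_pos: [0.6315, -0.191, 0.0883]
tool_rot: [-0.005, 1.0, -0.0, 0.0]
ft_force: [-1.4, 0.5, 5.6]
grip_width: 0.0392
clock: 30.75
eef_pos: [0.6315, -0.191, 0.0883]
tool_rot: [-0.005, 1.0, -0.0, 0.001]
ft_force: [-3.7, -0.4, 9.6]
grip_width: 0.0392
```

Contact with the floor. Release by opening a little (to 49 mm), then lift.

```bash
python3 -m inch '[0.15,0,0,-0.8,0, 0.15,0,0,-0.8,0, 0.15,0,0,-0.8,0, 0.15,0,0,-0.8,0]'; python3 -m inch '[0.15,0,0,-10,0, 0.15,0,0,-30,0, 0.15,0,0,-70,0, 0.15,0,0,-110,0, 0.15,0,0,-110,0, 0.15,0,0,-110,0]'; python3 - <<'E'
from h import *
snap('wrist','wrist16.png')
E
python3 plan.py 450 -285 210 60
```

```text
clock: 31.15
eef_pos: [0.6311, -0.1909, 0.0867]
tool_rot: [-0.005, 1.0, 0.0, -0.0]
ft_force: [-0.5, -0.1, 0.4]
grip_width: 0.049
clock: 31.75
eef_pos: [0.6322, -0.1913, 0.1997]
tool_rot: [-0.005, 1.0, -0.001, 0.002]
ft_force: [0.3, 1.1, -0.5]
grip_width: 0.0491
pos [ 631.3 -191.   197.8] jaw 90.6 tilt [ 0.001 -0.   ] shift [182.2 -92.3 -12.3] turn units 5.09 j6 -0.3 F [-0.6  0.8  0. ] w 49.1 t 31.8
```

View pics/wrist16.png

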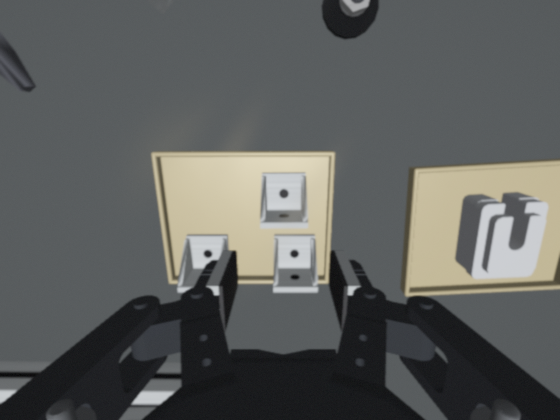

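The first bracket stands upright in the front row at (284,200) and has been let go. Now the second bracket.

```bash
python3 -m inch '[0.3,40,-20,-5,0, 0.3,80,-40,-12,0, 0.3,125,-62,-12,0, 0.3,160,-80,-12,0, 0.3,182,-92,-12,0, 0.3,182,-92,-12,0, 0.3,182,-92,-12,0]'; python3 - <<'E'
from h import *
snap('wrist','wrist17.png')
im=cv2.imread('pics/wrist17.png');cv2.imwrite('pics/w17b.png',cv2.resize(im[120:300,180:400],None,fx=3.3,fy=3.3,interpolation=cv2.INTER_CUBIC))
E
python3 plan.py 450 -285 210 90
```

```text
clock: 32.5
eef_pos: [0.4495, -0.2847, 0.2082]
tool_rot: [-0.004, 1.0, 0.001, -0.001]
ft_force: [0.6, 0.3, -0.3]
grip_width: 0.0556
pos [ 450.3 -284.4  208.4] jaw 90.6 tilt [-0.001  0.001] shift [ 0.3 -0.6 -1.6] turn units 0.09 j6 -0.57 F [-1.2 -0.1 -0.8] w 55.3 t 32.55
```

View pics/w17b.png

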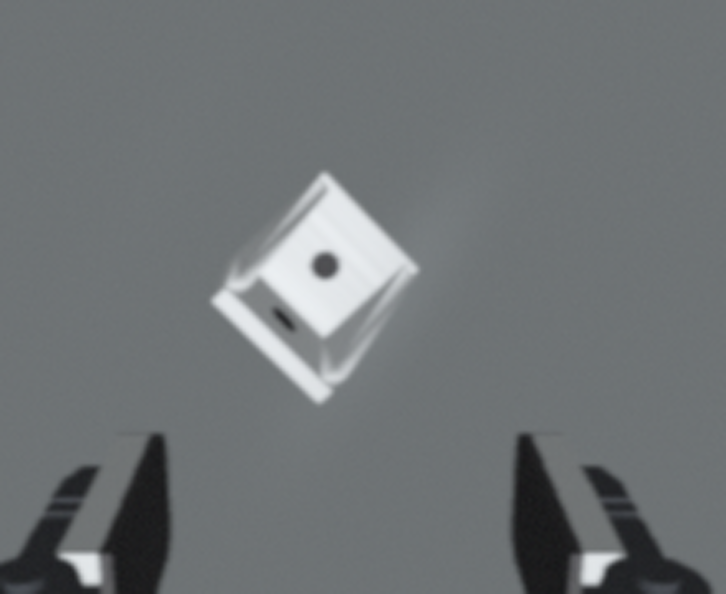

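The upright's top edge runs from (211,300) to (320,405) in the crop, and the low edge from (323,172) to (419,269).

```bash
python3 -c "
from br import *
br('wrist17.png',[(211,300),(320,405)],[(323,172),(419,269)])"
```

```text
[[449.4, -317.5], [478.9, -288.9], [420.7, -288.8], [448.9, -260.7]] len hi 41.1 lo 39.8
depth 40.9 c [ 449.5 -289. ] grip [ 455.2 -294.5] x ang -44.0 edge ang (jaw) 44.1 44.9
```

```bash
python3 plan.py 455 -294.3 135 45; python3 -m inch '[0.3,-2,-5,10,1.3, 0.3,-4.6,-10,25,2.6, 0.3,-4.6,-10,40,3.9, 0.3,-4.6,-10,60,5.2, 0.3,-4.6,-10,74,6.5, 0.3,-4.6,-10,74,7.6, 0.3,-4.6,-10,74,7.6, 0.3,-4.6,-10,74,7.6]'; python3 - <<'E'
from h import *
snap('wrist','wrist18.png')
E
python3 plan.py 455 -294.3 83 45
```

```text
pos [ 450.3 -284.4  208.4] jaw 90.6 tilt [-0.001  0.001] shift [ -4.6 -10.   73.4] turn units 7.59 j6 -0.57 F [-1.2 -0.1 -0.8] w 55.3 t 32.55
clock: 33.35
eef_pos: [0.4559, -0.2941, 0.1349]
tool_rot: [0.381, 0.924, 0.0, -0.0]
ft_force: [-0.5, -0.3, 0.7]
grip_width: 0.0554
pos [ 455.8 -294.3  135.2] jaw 45.1 tilt [ 0. -0.] shift [ 0.6 -0.5 52.2] turn units 0.02 j6 0.21 F [-0.5 -1.1  0.2] w 55.7 t 33.4
```

View pics/wrist18.png

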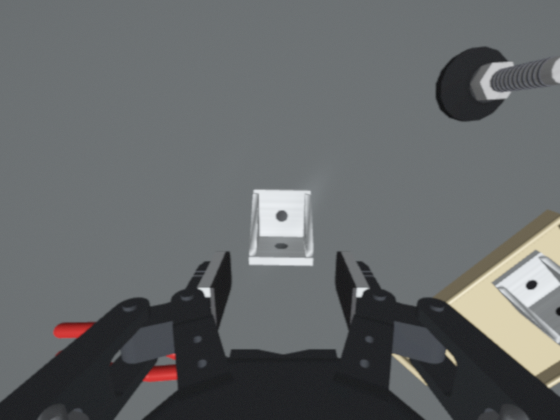

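The bracket is square and centred between the jaws (column 282 against 283). Grip and lift.

```bash
python3 -m inch '[0.3,0.6,-0.5,20,0, 0.3,0.6,-0.5,40,0, 0.3,0.6,-0.5,51.5,0, 0.3,0.6,-0.5,51.5,0, 0.3,0.6,-0.5,51.5,0]';python3 plan.py 455 -294.3 83 45; python3 -m inch '[-0.4,0,0,0,0, -0.4,0,0,0,0, -0.4,0,0,0,0, -0.4,0,0,0,0]'; python3 -m inch '[-0.4,0,0,-10,0, -0.4,0,0,-40,0, -0.4,0,0,-80,0, -0.4,0,0,-100,0, -0.4,0,0,-100,0]';  python3 - <<'E'
from h import *
snap('wrist','wrist19.png')
E
python3 plan.py 631 -264 180 90.8
```

```text
clock: 33.9
eef_pos: [0.4544, -0.2947, 0.084]
tool_rot: [0.383, 0.924, -0.0, 0.0]
ft_force: [-0.3, -0.2, -0.7]
grip_width: 0.0555
pos [ 454.4 -294.7   84. ] jaw 45.0 tilt [ 0. -0.] shift [-0.1  0.7  1. ] turn units -0.0 j6 0.21 F [-0.3 -0.2 -0.7] w 55.5 t 33.9
clock: 34.3
eef_pos: [0.4551, -0.2953, 0.0851]
tool_rot: [0.383, 0.924, -0.0, 0.002]
ft_force: [0.1, -0.8, 6.2]
grip_width: 0.0387
clock: 34.8
eef_pos: [0.4557, -0.2957, 0.1876]
tool_rot: [0.383, 0.924, -0.001, 0.004]
ft_force: [-0.1, -0.4, -0.9]
grip_width: 0.0388
pos [ 454.7 -295.   185.4] jaw 45.0 tilt [ 0.003 -0.002] shift [-102.6  146.7    5.9] turn units -7.64 j6 0.21 F [ 0.3 -1.  -0.5] w 38.9 t 34.85
```

View pics/wrist19.png

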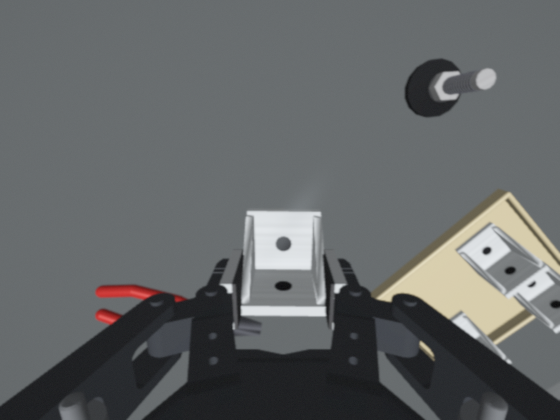

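```bash
python3 -m inch '[-0.4,-15,20,0,-1.2, -0.4,-35,50,0,-2.5, -0.4,-58,83,0,-3.8, -0.4,-80,115,0,-5, -0.4,-95,136,0,-6.3, -0.4,-103,148,0,-7.64, -0.4,-103,148,0,-7.64, -0.4,-103,148,0,-7.64]'; python3 plan.py 631 -262.5 115 90.8
```

```text
clock: 35.65
eef_pos: [0.6305, -0.2625, 0.1814]
tool_rot: [-0.006, 1.0, 0.001, -0.002]
ft_force: [-0.4, 0.1, -0.5]
grip_width: 0.0385
pos [ 630.5 -262.5  181.4] jaw 90.7 tilt [-0.004  0.001] shift [-0.8 -0.1 66.4] turn units -0.02 j6 -0.41 F [-0.4  0.1 -0.5] w 38.5 t 35.65
```

```bash
python3 -m inch '[-0.4,-0.5,0,25,0, -0.4,-0.5,0,55,0, -0.4,-0.5,0,69,0, -0.4,-0.5,0,69,0, -0.4,-0.5,0,69,0]'; python3 plan.py 631 -262.5 91 90.8;python3 - <<'E'
from h import *
for n in ['scene','side']:
    snap(n,n+'20.png')
a=cv2.imread('pics/scene20.png')[150:270,110:230];b=cv2.imread('pics/side20.png')[170:290,300:420]
cv2.imwrite('pics/c20.png',cv2.resize(np.hstack([a,b]),None,fx=3.3,fy=3.3,interpolation=cv2.INTER_CUBIC))
E
```

```text
clock: 36.15
eef_pos: [0.6318, -0.2633, 0.1151]
tool_rot: [-0.006, 1.0, -0.0, -0.0]
ft_force: [0.2, 0.2, -0.0]
grip_width: 0.0386
pos [ 631.8 -263.3  115.1] jaw 90.7 tilt [-0. -0.] shift [ 0.7  0.8 24.1] turn units -0.01 j6 -0.41 F [ 0.2  0.2 -0. ] w 38.6 t 36.15
```

View pics/c20.png

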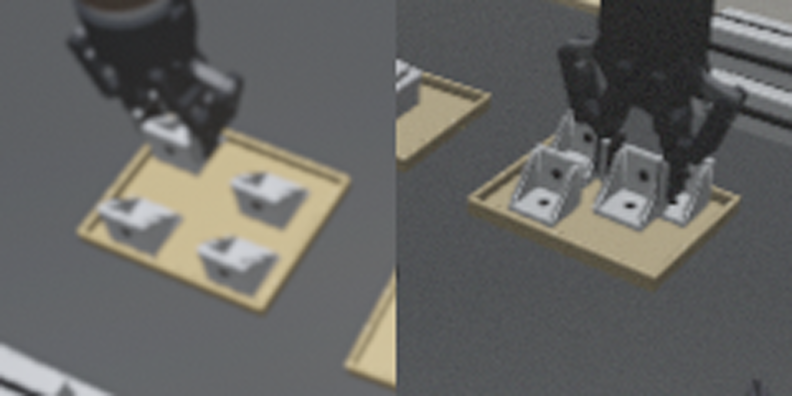

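The held bracket hangs over the other free front place with a clear gap to the first one. Lower it.

```bash
python3 -m inch '[-0.4,0.5,0.5,10,0, -0.4,0.5,0.5,20,0, -0.4,0.5,0.5,24,0, -0.4,0.5,0.5,24,0, -0.4,0.5,0.5,24,0]'; python3 -m inch '[-0.4,0,0,1.5,0, -0.4,0,0,1.5,0, -0.4,0,0,1.5,0]'; python3 -m inch '[-0.4,0,0,1.2,0, -0.4,0,0,1.2,0, -0.4,0,0,1.2,0]'
```

```text
clock: 36.75
eef_pos: [0.6315, -0.2623, 0.0903]
tool_rot: [-0.007, 1.0, 0.0, -0.0]
ft_force: [0.7, -0.1, 0.2]
grip_width: 0.0389
clock: 37.05
eef_pos: [0.6317, -0.2625, 0.0894]
tool_rot: [-0.007, 1.0, -0.0, 0.0]
ft_force: [-0.3, 0.9, -0.8]
grip_width: 0.0387
clock: 37.35
eef_pos: [0.6318, -0.2625, 0.0882]
tool_rot: [-0.007, 1.0, -0.0, 0.0]
ft_force: [0.2, -0.4, -0.3]
grip_width: 0.0389
```

```bash
python3 -m inch '[-0.4,0,0,1,0, -0.4,0,0,1,0, -0.4,0,0,1,0]'
```

```text
clock: 37.65
eef_pos: [0.6318, -0.2625, 0.0882]
tool_rot: [-0.007, 1.0, -0.0, 0.0]
ft_force: [-1.6, 1.4, 4.5]
grip_width: 0.0387
```

```bash
python3 -m inch '[0.15,0,0,0,0, 0.15,0,0,0,0, 0.15,0,0,0,0, 0.15,0,0,0,0]'; python3 -m inch '[0.15,0,0,-10,0, 0.15,0,0,-30,0, 0.15,0,0,-70,0, 0.15,0,0,-130,0, 0.15,0,0,-150,0, 0.15,0,0,-150,0, 0.15,0,0,-150,0]'; python3 - <<'E'
from h import *
snap('wrist','wrist21.png'); a=snap('scene','scene21.png');b=snap('side','side21.png')
for n,d in (('scene',a),('side',b)):
    im=d['pixels'].astype(int); k=(im.max(2)<75).astype(np.uint8)
    N,lab,st,ce=cv2.connectedComponentsWithStats(k)
    for i in range(1,N):
        w=ray(d,*ce[i],.010)
        if 40<st[i,4] and .3<w[0]<.75 and abs(w[1])<.4: print(n,st[i],ce[i].round(1),w.round(3))
E
python3 plan.py 450 -120 240 90
```

```text
clock: 38.05
eef_pos: [0.6315, -0.2624, 0.0866]
tool_rot: [-0.007, 1.0, 0.0, -0.0]
ft_force: [-0.3, 0.2, 0.7]
grip_width: 0.0494
clock: 38.75
eef_pos: [0.632, -0.2626, 0.2389]
tool_rot: [-0.007, 1.0, -0.001, 0.001]
ft_force: [-0.4, 0.5, -1.3]
grip_width: 0.049
scene [231 171  16  13 137] [238.7 177.6] [ 0.484 -0.135  0.01 ]
scene [315 260  16  13 110] [322.4 267.7] [0.639 0.167 0.01 ]
scene [307 285  16  14 120] [314.2 292.7] [0.705 0.174 0.01 ]
scene [343 295  17  16 128] [350.4 304.8] [0.697 0.256 0.01 ]
side [234 170  14  12 100] [240.1 174.5] [0.687 0.251 0.01 ]
side [254 177  13   8  85] [260.1 180.7] [0.695 0.17  0.01 ]
side [240 185  14   9  85] [246.5 189. ] [0.629 0.163 0.01 ]
side [281 246  20  14 204] [290.6 252.8] [ 0.466 -0.148  0.01 ]
pos [ 630.8 -262.1  235.1] jaw 90.8 tilt [-0.003  0.001] shift [178.8 144.6  -4.1] turn units 0.13 j6 -0.41 F [-0.8  1.   0.3] w 48.9 t 38.9
```

View pics/wrist21.png

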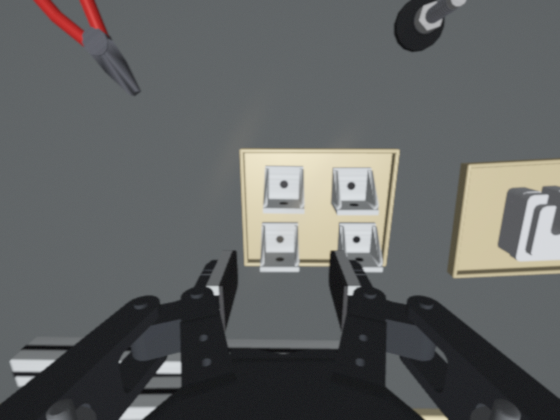

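All four brackets stand upright in the tray, and the foot is at the upper right. The two views put the foot near (475,−141). Hover there and refine.

```bash
python3 plan.py 475 -141 200 90; python3 -m inch '[0.15,35,27,0,0, 0.15,70,54,0,0, 0.15,105,81,5,0, 0.15,135,104,20,0, 0.15,154.4,119,35,0, 0.15,154.4,119,35,0, 0.15,154.4,119,35,0]'; python3 - <<'E'
from h import *
snap('wrist','wrist22.png')
E
python3 plan.py 475 -141 200 90
```

```text
pos [ 630.8 -262.1  235.1] jaw 90.8 tilt [-0.003  0.001] shift [154.  123.2  35.8] turn units 0.13 j6 -0.41 F [-0.8  1.   0.3] w 48.9 t 38.9
clock: 39.6
eef_pos: [0.4747, -0.1451, 0.2009]
tool_rot: [-0.007, 1.0, 0.0, -0.001]
ft_force: [0.9, -0.2, 0.8]
grip_width: 0.0489
pos [ 476.  -145.7  201.7] jaw 90.8 tilt [-0. -0.] shift [0.9 4.8 1.7] turn units 0.13 j6 -0.31 F [ 0.5 -0.8  1. ] w 49.3 t 39.65
```

View pics/wrist22.png

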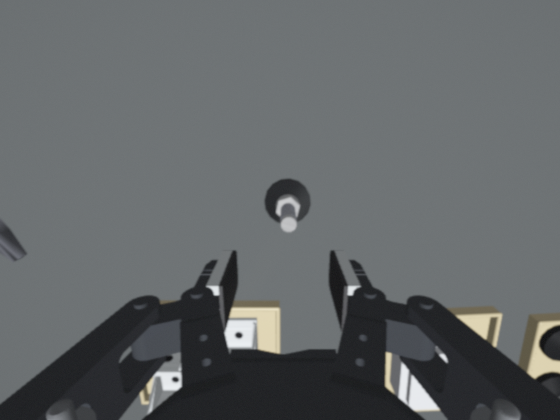

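```bash
python3 - <<'E'
from h import *
d=load('wrist22.png')
print(ray(d,288.5,224,.069),ray(d,288,201,.006))
E
```

```text
[ 0.47289463 -0.14042363  0.069     ] [ 0.47258948 -0.13967266  0.006     ]
```

Stud top (288,224) and base (288,201) both give (473,−140). Descend onto the stud.

```bash
python3 plan.py 473.5 -140.2 150 90.8;python3 -m inch '[0.15,2.5,5.4,15,0, 0.15,2.5,5.4,40,0, 0.15,2.5,5.4,50,0, 0.15,2.5,5.4,50,0, 0.15,2.5,5.4,50,0]'; python3 plan.py 473.5 -140.2 108 90.8;  python3 - <<'E'
from h import *
d=snap('wrist','wrist23.png')
E
```

```text
pos [ 476.  -145.7  201.7] jaw 90.8 tilt [-0. -0.] shift [ 2.4  5.6 51.7] turn units 0.0 j6 -0.31 F [ 0.5 -0.8  1. ] w 49.3 t 39.65
clock: 40.15
eef_pos: [0.4738, -0.1407, 0.1524]
tool_rot: [-0.007, 1.0, -0.0, 0.0]
ft_force: [-0.4, 0.2, -0.1]
grip_width: 0.049
pos [ 473.8 -140.7  152.4] jaw 90.8 tilt [ 0.001 -0.   ] shift [ 0.3  0.5 44.4] turn units -0.0 j6 -0.3 F [-0.4  0.2 -0.1] w 49.0 t 40.15
```

View pics/wrist23.png

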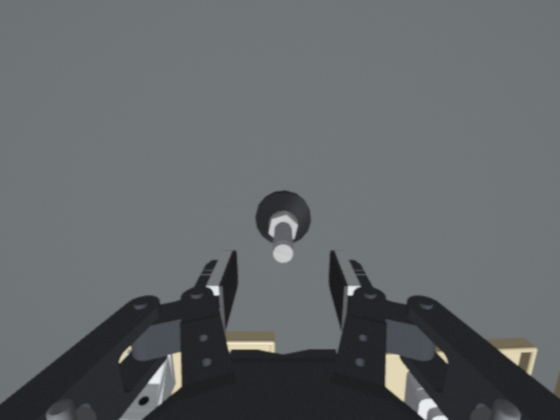

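The stud is centred between the fingers (column 283). Close on it.

```bash
python3 -m inch '[0.15,0.2,0.5,20,0, 0.15,0.2,0.5,38,0, 0.15,0.2,0.5,43.5,0, 0.15,0.2,0.5,43.5,0, 0.15,0.2,0.5,43.5,0]'; python3 -m inch '[-1,0,0,0,0, -1,0,0,0,0, -1,0,0,0,0, -1,0,0,0,0, -1,0,0,0,0, -1,0,0,0,0]';  python3 -m inch '[-1,0,0,-10,0, -1,0,0,-40,0, -1,0,0,-80,0, -1,0,0,-120,0, -1,0,0,-120,0, -1,0,0,-120,0]'; python3 - <<'E'
from h import *
snap('wrist','wrist24.png')
d=snap('scene','scene24.png')
im=cv2.imread('pics/scene24.png');cv2.imwrite('pics/s24b.png',cv2.resize(im[60:210,170:330],None,fx=4,fy=4,interpolation=cv2.INTER_CUBIC))
E
python3 plan.py 627 248 230 94.2
```

```text
clock: 40.7
eef_pos: [0.4736, -0.14, 0.1095]
tool_rot: [-0.007, 1.0, -0.0, 0.001]
ft_force: [-0.1, 0.4, 0.4]
grip_width: 0.0485
clock: 41.3
eef_pos: [0.4732, -0.1399, 0.1091]
tool_rot: [-0.007, 1.0, -0.0, 0.001]
ft_force: [0.3, -1.2, 5.7]
grip_width: 0.0103
clock: 41.9
eef_pos: [0.473, -0.1397, 0.2294]
tool_rot: [-0.007, 1.0, -0.0, 0.001]
ft_force: [0.1, -0.6, -1.3]
grip_width: 0.0106
pos [ 471.7 -139.4  227.2] jaw 90.8 tilt [-0.003  0.001] shift [-160.7  385.2   -2.9] turn units -0.57 j6 -0.3 F [-0.6 -0.1 -1.8] w 10.5 t 42.0
```

View pics/wrist24.png

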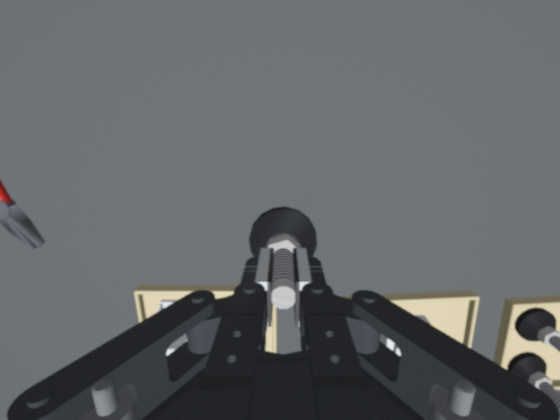

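View pics/s24b.png

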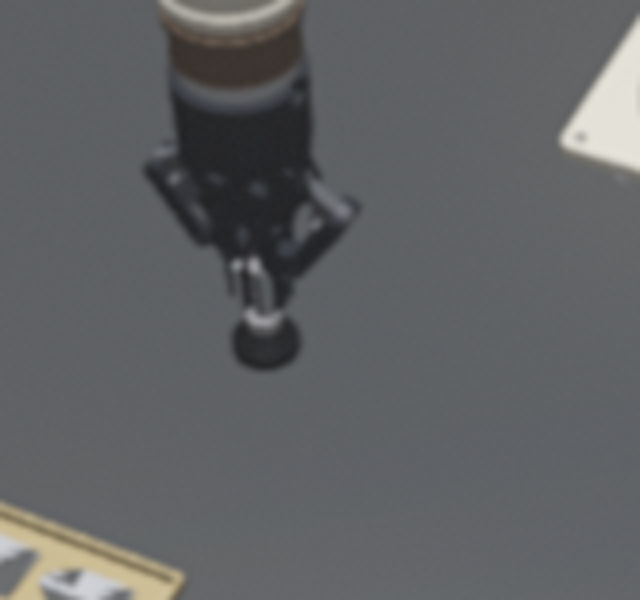

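The foot hangs upright in the grip. Carry it at height to the free place at (627,248).

```bash
python3 -m inch '[-1,-12,30,0,0, -1,-30,72,0,0, -1,-48,115,0,0, -1,-66,158,0,-0.2, -1,-84,201,0,-0.3, -1,-102,244,0,-0.4, -1,-119,285,0,-0.5, -1,-135,323,0,-0.57]'; python3 -m inch '[-1,-15,36,0,0, -1,-26,58,0,0, -1,-26,61,0,0, -1,-26,61,0,0, -1,-26,61,0,0]'; python3 plan.py 627 248 150 94.2
```

```text
clock: 42.8
eef_pos: [0.6026, 0.187, 0.2257]
tool_rot: [-0.037, 0.999, -0.001, -0.002]
ft_force: [1.8, -0.9, -2.2]
grip_width: 0.0103
clock: 43.3
eef_pos: [0.6239, 0.2468, 0.2269]
tool_rot: [-0.036, 0.999, -0.001, -0.002]
ft_force: [-0.2, 0.1, -0.9]
grip_width: 0.0101
pos [623.9 246.8 226.9] jaw 94.2 tilt [-0.003 -0.002] shift [-3.4  1.1 76.9] turn units -0.0 j6 0.3 F [-0.2  0.1 -0.9] w 10.1 t 43.3
```

```bash
python3 -m inch '[-1,-3,1,20,0, -1,-3,1,50,0, -1,-3,1,80,0, -1,-3,1,90,0, -1,-3,1,90,0, -1,-3,1,90,0]';python3 plan.py 627 248 115 94.2; python3 - <<'E'
from h import *
for n in ['scene','side']:
    snap(n,n+'25.png')
a=cv2.imread('pics/scene25.png')[210:330,280:400];b=cv2.imread('pics/side25.png')[110:230,180:300]
cv2.imwrite('pics/c25.png',cv2.resize(np.hstack([a,b]),None,fx=3.3,fy=3.3,interpolation=cv2.INTER_CUBIC))
E
```

```text
clock: 43.9
eef_pos: [0.6283, 0.2486, 0.1399]
tool_rot: [-0.036, 0.999, 0.0, 0.001]
ft_force: [-0.2, 0.1, -0.7]
grip_width: 0.01
pos [628.3 248.6 139.9] jaw 94.2 tilt [0.002 0.001] shift [ 1.4 -0.5 24.9] turn units -0.01 j6 0.3 F [-0.2  0.1 -0.7] w 10.0 t 43.9
```

View pics/c25.png

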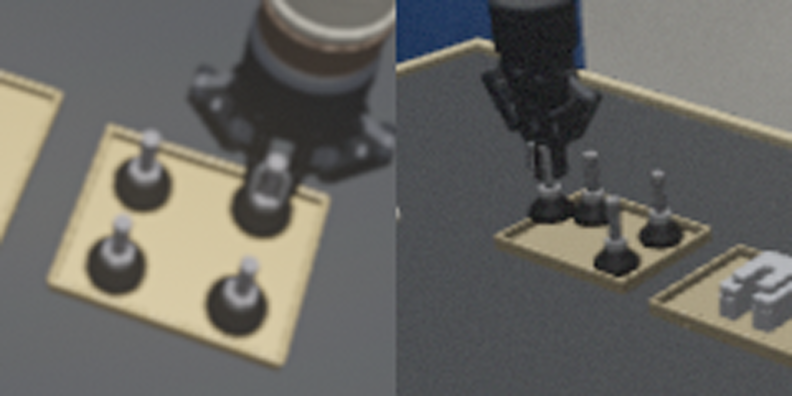

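The foot hangs upright over the free corner, and the other three feet are clear. Lower it to contact at about TCP z = 112.

```bash
python3 -m inch '[-1,1,-0.5,10,0, -1,1,-0.5,20,0, -1,1,-0.5,25,0, -1,1,-0.5,25,0, -1,1,-0.5,25,0]';python3 -m inch '[-1,0,0,1.5,0, -1,0,0,1.5,0, -1,0,0,1.5,0]';python3 -m inch '[-1,0,0,1,0, -1,0,0,1,0, -1,0,0,1,0]'
```

```text
clock: 44.5
eef_pos: [0.6265, 0.2485, 0.113]
tool_rot: [-0.037, 0.999, -0.0, -0.0]
ft_force: [-0.7, 0.5, -1.2]
grip_width: 0.0105
clock: 44.8
eef_pos: [0.6268, 0.2486, 0.1122]
tool_rot: [-0.037, 0.999, 0.0, 0.0]
ft_force: [-1.1, -0.7, -0.9]
grip_width: 0.0103
clock: 45.1
eef_pos: [0.6268, 0.2486, 0.1122]
tool_rot: [-0.037, 0.999, 0.0, 0.0]
ft_force: [-1.6, 0.0, 5.4]
grip_width: 0.0104
```

```bash
python3 -m inch '[-0.2,0,0,0,0, -0.2,0,0,0,0, -0.2,0,0,0,0, -0.2,0,0,0,0, -0.2,0,0,0,0]';python3 -m inch '[-0.2,0,0,-10,0, -0.2,0,0,-30,0, -0.2,0,0,-60,0, -0.2,0,0,-100,0, -0.2,0,0,-130,0, -0.2,0,0,-130,0]'; python3 plan.py 450 200 300 94; python3 - <<'E'
from h import *
snap('wrist','wrist26.png')
E
```

```text
clock: 45.6
eef_pos: [0.6267, 0.2485, 0.1107]
tool_rot: [-0.037, 0.999, -0.0, -0.0]
ft_force: [0.3, 0.9, -0.1]
grip_width: 0.0338
clock: 46.2
eef_pos: [0.6291, 0.2494, 0.2485]
tool_rot: [-0.037, 0.999, 0.002, 0.006]
ft_force: [0.3, -0.3, 0.1]
grip_width: 0.0343
pos [629.1 249.4 248.5] jaw 94.2 tilt [0.011 0.004] shift [181.6 -35.9 -53.8] turn units 0.04 j6 0.3 F [ 0.3 -0.3  0.1] w 34.3 t 46.2
```

View pics/wrist26.png

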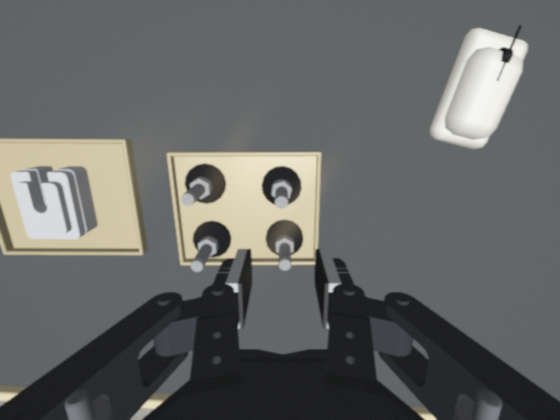

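The foot stands upright at (282,187) in the free place and has been let go. I'll move the arm back and take final checks in both fixed views.

```bash
python3 -m inch '[-0.2,40,-8,-15,0, -0.2,80,-16,-30,0, -0.2,120,-24,-45,0, -0.2,160,-32,-50,0, -0.2,180,-35,-50,0, -0.2,180,-35,-50,0, -0.2,180,-35,-50,0]'; python3 - <<'E'
from meas import *
a=snap('scene','scene27.png');b=snap('side','side27.png')
d0=load('scene0.png')
for n,d in (('scene',a),('side',b)):
    im=d['pixels'].astype(int); dd=abs(im-load(n+'0.png')['pixels'].astype(int)).max(2)
    for nm,p in (('mouse',(.52,.436,.02)),('pliers',(.44,-.465,.005))):
        u,v=proj(d,p).astype(int); print(n,nm,u,v,'max diff',dd[max(v-20,0):v+20,u-20:u+20].max())
x=cv2.imread('pics/scene27.png')[170:330,120:390];y=cv2.imread('pics/side27.png')[140:270,190:420]
cv2.imwrite('pics/f1.png',cv2.resize(x,None,fx=2.9,fy=2.9,interpolation=cv2.INTER_CUBIC));cv2.imwrite('pics/f2.png',cv2.resize(y,None,fx=3.4,fy=3.4,interpolation=cv2.INTER_CUBIC))
E
```

```text
clock: 46.95
eef_pos: [0.4498, 0.2004, 0.2908]
tool_rot: [-0.037, 0.999, -0.0, 0.0]
ft_force: [-0.7, 0.5, -0.1]
grip_width: 0.0338
scene mouse 452 269 max diff 4
scene pliers 146 130 max diff 9
side mouse 162 173 max diff 92
side pliers 412 326 max diff 13
```

View pics/f1.png

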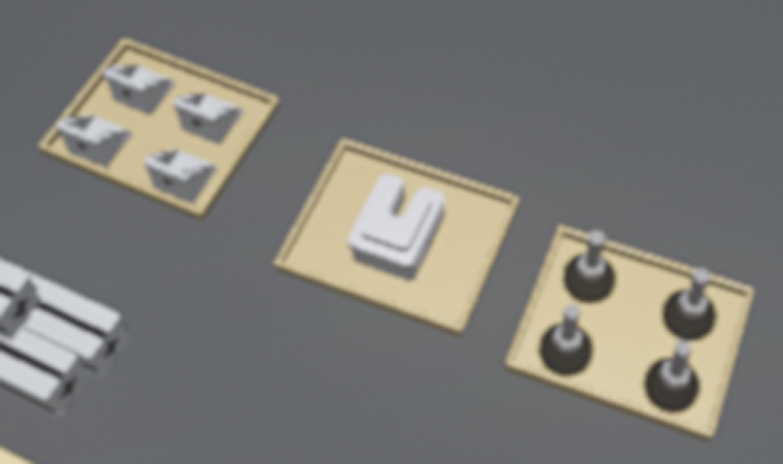

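View pics/f2.png

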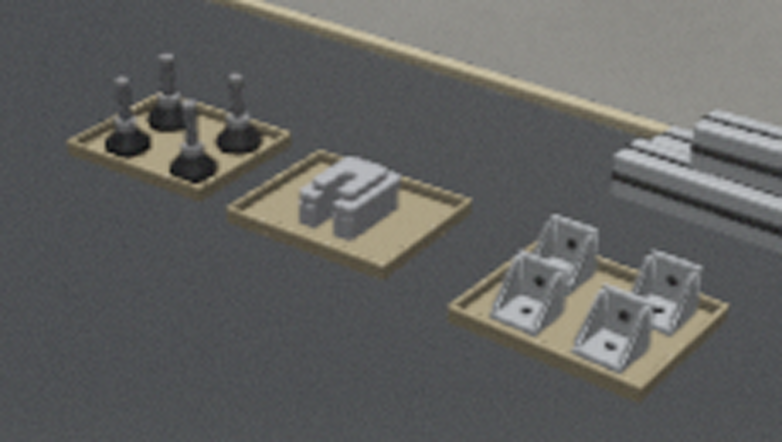

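Everything is in place in both views: the stack is square, four brackets and four feet stand upright. The mouse and pliers pixels are unchanged in the scene view. The side-view difference near the mouse is where the bracket used to stand, at the edge of that window.

```bash
python3 -c "
from workcell import order
print(order.job_done())"
```

```text
the job is handed in; nothing more can be done
None
```

The mat is clear and the job was handed in at about 47 s of the 144 s allowed. No verdict was reported.

- **Large packer:** it was set on the pile, let go and pressed with about 11 N. Its centre measures within 2 mm of the tray centre, and the tray and packer angles both came out at about 3.7°.
- **Small packer:** it was set on the large one, let go and pressed with about 9.6 N. The two centres agree within about 1 mm in x. In y it looks centred in the wrist view, but I did not measure it.
- **Brackets and foot:** both brackets stand in the front row of the bracket tray. The foot stands in the free corner of the foot tray. All look upright and let go in the final scene and side views.
- **Mouse and pliers:** in the scene view their pixels are unchanged from the start. In the side view the check window around the mouse did show a difference. I put it down to the bracket that stood at the edge of that window and has since been moved.

No measurement disagreed by more than the 2–3 mm calibration error. The exception was the foot: its rough position differed by about 20 mm between the two fixed views, and I settled it with the wrist camera before gripping.

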